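Set the bass-rod jig to 120 degrees and hang its template

ROBOT

A 6-joint arm with a two-finger parallel gripper is mounted at the origin on the work surface. World frame = base frame: x ahead of the robot, y to its left, z up, the work surface at z = 0. Lengths are in m, angles in rad, forces in N, time in s.
With the tool pointing down it reaches from about 0.3 to 0.875 m from the base axis. Payload 6.4 kg.
Tool frame: the origin (TCP) lies between the finger pads; the fingertips stand 11 mm ahead of it and the grasp point (between the pads) lies 8 mm behind it (ctrl.tcp_to_tips is the y of the fingertips in the tool frame, in m); y points along the fingers, x is the direction in which the jaws open and shut, and the axes are right-handed (so a half turn about y gives the same grasp; the last joint's range is limited). The gripper opens to 85 mm and grips with 20 to 120 N. Pads are 22 mm wide; open, the fingers measure 114 mm over their backs; the gripper's body (76 mm by 85 mm) begins 54 mm behind the grasp point. The pads swing forward as they close: fully open they stand 13 mm farther back than shut.
Start: joints at [-1.457, 0.181, 1.607, -0, 1.354, -0.206], TCP at [0.181, -0.546, 0.242] pointing down, gripper open.
Joint ranges: [-2.99, 2.99], [-0.89, 2.07], [0.3, 2.58], [-1.14, 4.28], [0, 2.63], [-3.12, 3.12]. Speed limits (rad/s): [2.57, 2.57, 3.01, 3.14, 3.14, 3.14].

INTERFACE

Orientations are given as a unit quaternion [w, x, y, z].
In Python, from bench import ctrl gives the robot as it stands.
- The arm moves only by the tool apply_moves, never from a script. Its argument "plan" is text: rows parted by semicolons, each of 7 numbers parted by spaces: the shift along the tool's x, y, z each as a share of 0.05 m, from -1 to 1, then the turn, a rotation vector about the tool's x, y, z each as a share of 0.12 rad, from -1 to 1, then the opening, from 0 (shut) to 1 (fully open). In form: dx dy dz wx wy wz claw; .... A call has exactly 5 rows; each row shifts and turns the commanded pose from where the row before left it, along the tool's axes as they then stand; what a row does not reach is not made up. A row lasts 1/10 s, in which the tool goes at most 50 mm and 8.59 degrees, less where a joint would pass 70% of its speed; a pose out of reach is approached as far as the arm can. A call with a number of a shift or a turn outside -1 to 1 is refused whole. A call with a gripper value outside its range is refused whole. The fingers move at their own pace and stop on an object; the grip force is fixed at half the most. Time passes only in rows, so rows that do not move let the fingers close, or fill a call up. It gives the time, the measured TCP pose, the force and the opening at its end, in the units of the state.
- ctrl.get_obs(): the state, without advancing time (a new reading comes with each control period).
- ctrl.camera(name): name is "scene" or "top" or "wrist"; returns the picture (384x512x3 uint8, red, green, blue); there is no depth.
- ctrl.get_calibration(name): a dict with "intrinsics" (3x3 intrinsics, pixels), "R" (3x3) and "t" (3): a world point X has camera coordinates R X + t. Camera axes: x right, y down, z forward; pixel columns grow to the right and rows downward; lengths in m; the calibration is good to about 2 mm. The wrist camera is an equidistant fisheye: a pixel r from the principal point sees the ray r / f radians off the axis. A picture is of the moment at which its call begins: read the wrist's pose just before it. get_calibration takes no time and is no camera call; for the wrist camera it gives the pose at the moment of the call.
- ctrl.hand_in(): hands the job in, once; it reports no verdict.
Trained networks look in the newest picture that a camera, given by its name, has taken for a name from the list of things; names that differ only in an ending like _2 or _b are one class to them, and where a whole thing is asked for, a point or a joint stands for the part that bears it (a point fixed in the world has none). Each returns a list of dicts, best first, with "score" (0 to 1); they miss things now and then, are a little off and sometimes report something else, mostly with a low value. They report only what shows in the picture. A call takes as long as a camera call.
- ctrl.recognise(camera, target): "point" ([x, y, z] in m, in world coordinates, good to about 4 mm: the middle of the surface that is visible of it).
The state is a dict: "time_s": time; "q": joint angles; "dq": joint speeds; "joint_efforts": joint torques, N m; "eef_pos": TCP position; "eef_rot": TCP orientation; "wrist_force": force on the tool from outside, world axes, zero at the start; "torque": the same for the moment, N m; "opening": opening from 0.0 (shut) to 1.0 (fully open).
Only numpy, scipy, OpenCV 4.12 (cv2) and the standard library are available. Lean on these libraries where they do the work, as an engineer would, in place of code of your own. Each camera call takes 0.05 s, during which the arm holds its last target.

TASK

Set up the accordion rod jig for the next bass rod: turn its dial until the scale reads 120 degrees at the index line, then pick up the shorter of the two steel templates, the one whose two holes fit the jig's twin pins, and hang it on both pins so that it lies flat on the jig's base. Leave the dial at 120 and let go of everything. Leave the long template, the mallet and all the other loose pieces where they are.

Things in the scene. Friction and masses are not known exactly. Their poses are not given: they have to be found in the camera images.
- jig: Grey rod jig, fixed: base 150 (its x) x 290 (y) x 24 mm thick; origin at the centre of its underside, z up. Dial axis at jig x 0, y +75 mm; twin pins at x 0, y -40 and -110 mm. A fixed black iron cam clamp stands on the base at x +57 mm, y 0 (footprint 32 x 36 mm, lever to x +76 mm, top 98 mm above the bench).
- dial (a joint): Angle of the dial in rad = what the scale reads at the index line (0 to pi; 120 degrees = 2.094). Grows as the dial turns anticlockwise seen from above; 0 when its zero line meets the index line. The dial, a dark steel disc 110 mm across, 10 mm thick, lies on the jig's base and stays where it is left (friction about 0.1 N m).
- dial_grip (a point): Point on the dial's axis, 58 mm above the bench and 24 mm above the dial's top face, inside the upright steel grip bar by which the dial is turned (52 mm long, 14 mm wide, 38 mm high above the dial's face). Its frame turns with the dial: x along the bar towards the scale's zero line, y across the bar, z up.
- index_mark (a point): Inner end of the index line, white, 17 x 3 mm, on the base just outside the dial's rim on the jig's +x side. The scale: white lines at the rim on half of the dial, 0 to 180 rising clockwise, short every 10 degrees, longer and wider every 30; the zero line has a small brass stud at its inner end.
- pin_mid (a point): Point on the top of the jig's base (24 mm above the bench) midway between the twin pins; frame as the jig's. The brass pins stand 35 mm either side of it along the jig's y, 70 mm apart; each is 8 mm across and 20 mm high, the top 6 mm tapering to 3 mm.
- template: Short template: steel plate 96 (its x) x 40 (y) x 6 mm, 180 g, two 11 mm through holes at x +35 and -35 mm. On its middle an upright dark wooden grip bar 40 mm long along x, 14 mm wide, its top 44 mm above the underside. Origin: centre of the underside, z up. Fits the pins either way round. Starts flat on the cork mat, whose top is 3 mm above the bench.
- long_template: The long template, not wanted: same make, but 130 mm long with its holes 106 mm apart. Origin at the centre of the underside, x along its length. To be left alone.
- pot: Small glue pot, a jar 42 mm across and 70 mm high, standing on the mat; origin at the centre of its underside. To be left alone.
- button0: Jet-black bass button, a disc 14 mm across and 10 mm high; origin under its centre. To be left alone.
- button1: Another black bass button, the same size. To be left alone.
- button2: Another black bass button, the same size. To be left alone.
- key: Cracked mother-of-pearl treble key: flat white bar 18 mm (x) by 101 mm (y), 5 mm thick, lying on the jig's base beside the twin pins, on their jig -x side (its centre line about 57 mm from the pins' line); origin at the middle of the underside. To be left alone.
- mallet: Turned olive-wood mallet standing on its head, handle up, between the jig and the mat: head 66 mm across and about 100 mm high, whole mallet 200 mm high; origin at the centre of its underside. It topples if struck. To be left alone.
- rod: Bent brass bass rod 6 mm thick and about 190 mm long, lying on the bench behind; origin near its middle. To be left alone.

How it is judged:
By the outcome, as a careful person would: the job done as asked, in the order asked, and still so for the second after the job is handed in, with the robot touching nothing.
It also fails if it takes over 70 s, if anything falls off the work surface, if the arm or the gripper's body presses on something with over 40 N, if the wrist force passes 120 N, or if a joint passes its speed limit or range.

## Working session

There is one attempt and no reset: what is moved stays moved. The work goes in short steps, Python scripts to look and compute and a tool call to move; the robot and the scene stay as the last step left them, time stands still between calls to the robot, and variables do not carry over. Pictures are saved under pics/ and viewed, and the job is handed in when it is done.

Besides the shell and the picture viewer there is one more tool, called by a JSON object that holds its "name" and its "arguments". apply_moves: Moves the arm, as the interface text tells. Shift numbers are shares of 0.05 m and turn numbers shares of 0.12 rad, none past 1 either way. Its arguments: {"type":"object","properties":{"plan":{"type":"string"}},"required":["plan"]}

```bash
ls; mkdir -p pics; python3 - <<'E'
from bench import ctrl
import cv2
o=ctrl.get_obs(); print(o)
for n in("scene","top","wrist"):
    c=ctrl.get_calibration(n); print(n,c)
    im=ctrl.camera(n); cv2.imwrite(f"pics/{n}0.png",im[:,:,::-1])
    for t in(["jig","dial","dial_grip","index_mark","pin_mid","template","long_template","pot","mallet"] if n=="top" else []):
        r=ctrl.recognise(n,t); print(n,t,r[:2])
E
```

```text
pics
{'time_s': 0.0, 'q': array([-1.45727404e+00,  1.81556055e-01,  1.60803495e+00, -1.93035171e-05,
        1.35379567e+00, -2.06319780e-01]), 'dq': array([-0.00064179,  0.00186536,  0.00110268, -0.00024605,  0.00155178,
       -0.00222727]), 'joint_efforts': array([ 1.41593799e-03, -4.44867539e+01, -3.51337731e+01, -3.31588935e-04,
        9.28152323e-03, -8.72141953e-06]), 'eef_pos': array([ 0.18072635, -0.5452827 ,  0.24136267]), 'eef_rot': array([ 0.57370502, -0.57277635,  0.41443059, -0.4135663 ]), 'wrist_force': array([ 0.46122004,  0.07675185, -0.0560373 ]), 'torque': array([-0.02113472,  0.04955395, -0.03745248]), 'opening': 1.001249899446894}
scene {'intrinsics': array([[367.23929822,   0.        , 252.26157182],
       [  0.        , 367.23929822, 196.28105168],
       [  0.        ,   0.        ,   1.        ]]), 'R': array([[ 0.01521941,  0.99983297,  0.01011919],
       [ 0.71968273, -0.00392813, -0.69429197],
       [-0.69413625,  0.01784933, -0.71962231]]), 't': array([ 0.01035408, -0.40379797,  1.32461008])}
top {'intrinsics': array([[468.15047767,   0.        , 255.
[... 739 characters left out ...]
5], 'score': 0.83}]
top long_template [{'point': [0.5437, -0.1429, 0.005], 'score': 0.75}]
top pot [{'point': [0.4868, -0.29, 0.0108], 'score': 0.71}, {'point': [0.6136, -0.2278, 0.0705], 'score': 0.59}]
top mallet [{'point': [0.5481, -0.0036, 0.0986], 'score': 0.97}, {'point': [0.6133, -0.231, 0.0727], 'score': 0.38}]
wrist {'intrinsics': array([[297.31863964,   0.        , 249.68411333],
       [  0.        , 297.31863964, 192.27575651],
       [  0.        ,   0.        ,   1.        ]]), 'R': array([[ 0.31449126, -0.94925903,  0.00159117],
       [-0.91527005, -0.30278526,  0.26571002],
       [-0.25174585, -0.08501983, -0.96405169]]), 't': array([-0.57513382, -0.03347644,  0.37827514])}
```

```bash
python3 - <<'E'
import cv2
im=cv2.imread("pics/top0.png")
cv2.imwrite("pics/top0_l.png",cv2.resize(im[90:330,40:260],None,fx=2.5,fy=2.5,interpolation=cv2.INTER_CUBIC))
cv2.imwrite("pics/top0_r.png",cv2.resize(im[90:330,280:500],None,fx=2.5,fy=2.5,interpolation=cv2.INTER_CUBIC))
E
```

```text
(no output)
```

View pics/top0.png

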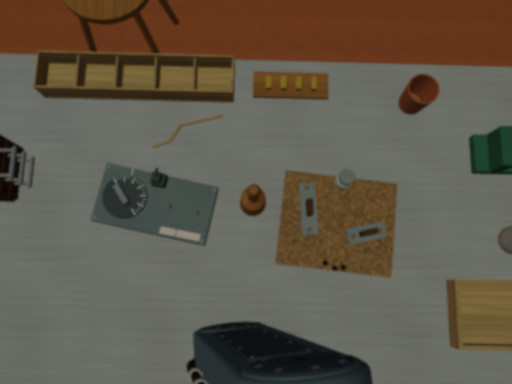

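View pics/scene0.png

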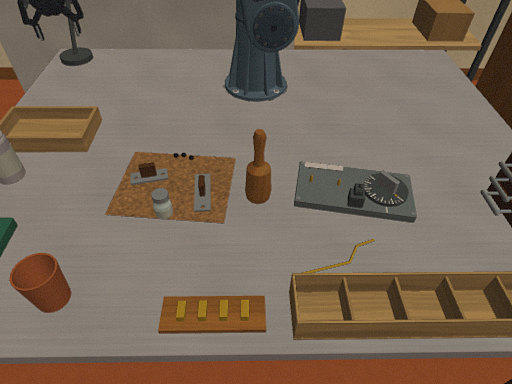

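```bash
ls -la pics
```

```text
total 1220
drwxr-xr-x 2 agent agent   4096 Dec  6 21:49 .
drwxr-xr-x 3 agent agent   4096 Dec  6 21:48 ..
-rw-r--r-- 1 agent agent 331762 Dec  6 21:49 scene0.png
-rw-r--r-- 1 agent agent 194122 Dec  6 21:49 top0.png
-rw-r--r-- 1 agent agent 207885 Dec  6 21:49 top0_l.png
-rw-r--r-- 1 agent agent 231097 Dec  6 21:49 top0_r.png
-rw-r--r-- 1 agent agent 267609 Dec  6 21:49 wrist0.png
```

View pics/wrist0.png

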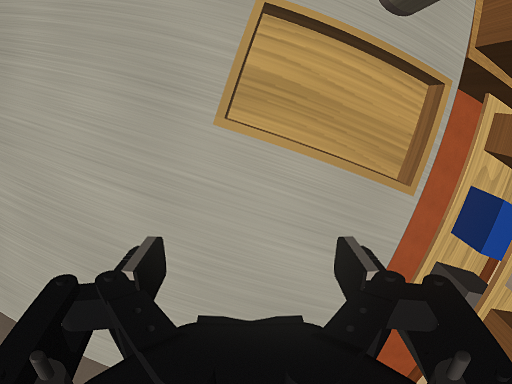

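View pics/top0_l.png

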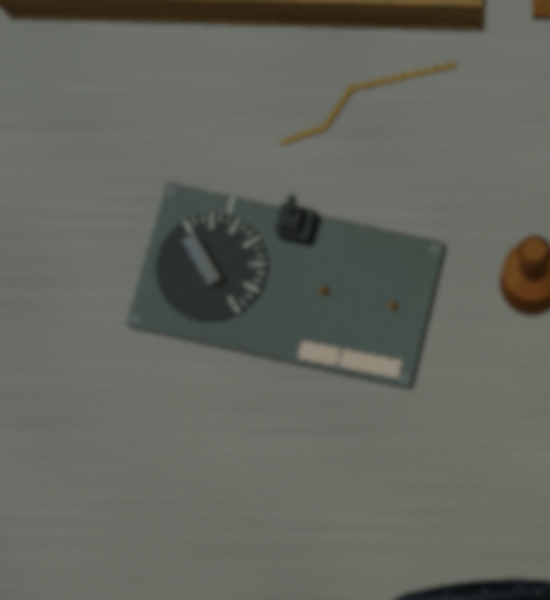

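View pics/top0_r.png

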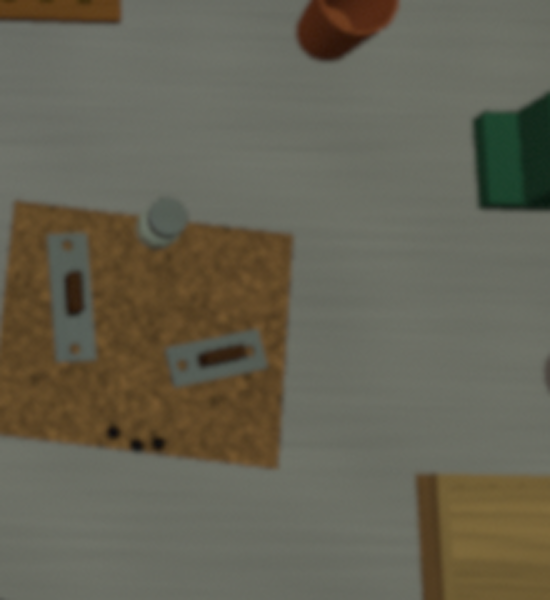

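```bash
cat > h.py <<'E'
import numpy as np, cv2
from bench import ctrl
from scipy.optimize import least_squares
from scipy.spatial.transform import Rotation as Ro
CT=lambda n:ctrl.get_calibration(n)
def ray(c,px,fish=False):
    K=c["intrinsics"]; d=np.array([(px[0]-K[0,2])/K[0,0],(px[1]-K[1,2])/K[1,1],1.])
    if fish:
        r=np.hypot(d[0],d[1]); d=np.array([d[0]/r*np.sin(r),d[1]/r*np.sin(r),np.cos(r)]) if r>1e-9 else np.array([0,0,1.])
    return -c["R"].T@c["t"], c["R"].T@d
def onz(c,px,z,fish=False):
    o,d=ray(c,px,fish); return o+d*(z-o[2])/d[2]
def proj(c,X,fish=False):
    p=c["R"]@np.asarray(X,float)+c["t"]; K=c["intrinsics"]
    if fish:
        r=np.hypot(p[0],p[1]); th=np.arctan2(r,p[2]); s=th/r; return np.array([K[0,0]*p[0]*s+K[0,2],K[1,1]*p[1]*s+K[1,2]])
    return np.array([K[0,0]*p[0]/p[2]+K[0,2],K[1,1]*p[1]/p[2]+K[1,2]])
def fit(c,loc,px,fish=False,x0=(0.5,0,0)):
    """planar pose x,y,yaw from local 3D points (z world)"""
    loc=np.array(loc,float);px=np.array(px,float)
    def w(p):
        cs,sn=np.cos(p[2]),np.sin(p[2]); return np.c_[p[0]+cs*loc[:,0]-sn*loc[:,1],p[1]+sn*loc[:,0]+cs*loc[:,1],loc[:,2]]
    f=lambda p:np.concatenate([proj(c,X,fish) for X in w(p)])-px.ravel()
    s=least_squares(f,x0); return s.x,s.fun.reshape(-1,2)
E
python3 - <<'E'
from h import *
c=CT("top")
q=lambda L:np.array(L)/2.5+[40,90]-0.3
p,r=fit(c,[(.075,.145,.024),(.075,-.145,.024),(-.075,-.145,.024),(-.075,.145,.024),(0,-.04,.044),(0,-.11,.044)],q([(168,182),(444,242),(412,386),(128,325),(324,288),(393,304)]),x0=(.55,.25,-.2))
print("jig",p,r.round(1).tolist())
R=lambda a:np.array([[np.cos(a),-np.sin(a)],[np.sin(a),np.cos(a)]])
d=p[:2]+R(p[2])@[0,.075]; pm=p[:2]+R(p[2])@[0,-.075]; print("dial",d,"pinmid",pm)
a=onz(c,q([(187,228)])[0],.034);i=onz(c,q([(231,203)])[0],.024)
dd=lambda v:np.degrees(np.arctan2(v[1],v[0]))
print(dd(a[:2]-d),dd(i[:2]-d),np.degrees(p[2]), np.hypot(*(a[:2]-d)))
# 180 line
b=onz(c,q([(234,307)])[0],.034);print("180?",dd(b[:2]-d),np.hypot(*(b[:2]-d)))
# bar top ends
e1=onz(c,q([(187,240)])[0],.072);e2=onz(c,q([(213,280)])[0],.072);print("bar",e1,e2,dd((e1-e2)[:2]))
o=q([(0,0)])
q2=lambda L:np.array(L)/2.5+[280,90]-0.3
t,r=fit(c,[(.048,.02,.009),(.048,-.02,.009),(-.048,-.02,.009),(-.048,.02,.009)],q2([(167,348),(258,330),(268,368),(176,388)])[[0,3,2,1]],x0=(.49,-.29,1.5))
print("tmpl",t,r.round(1).tolist())
lt,r=fit(c,[(.065,.02,.009),(.065,-.02,.009),(-.065,-.02,.009),(-.065,.02,.009)],q2([(47,235),(87,233),(97,360),(56,363)]),x0=(.54,-.15,0))
print("long",lt,r.round(1).tolist())
E
```

```text
jig [ 0.55146256  0.23783315 -0.19076923] [[-0.5, -0.3], [1.2, -0.4], [0.2, 0.7], [-1.0, 0.2], [-0.1, 0.0], [0.2, -0.3]]
dial [0.56568363 0.31147255] pinmid [0.53724149 0.16419375]
36.53933887628495 -10.056738586885189 -10.930271633206695 0.04610388771649893
180? -149.04390628729064 0.047798602056643956
bar [0.58309202 0.32683748 0.072     ] [0.5448597  0.29917914 0.072     ] 35.88304148885892
tmpl [ 0.48968536 -0.29252003  1.77940654] [[3.3, 15.5], [-3.9, -16.2], [-3.6, -15.3], [4.2, 15.6]]
long [ 0.5482389  -0.1464503   0.07332009] [[0.2, 0.1], [-0.2, 0.1], [-0.2, 0.1], [0.3, -0.3]]
```

```bash
cat >> h.py <<'E'
def state():
    o=ctrl.get_obs(); w=o["eef_rot"]; R=Ro.from_quat([w[1],w[2],w[3],w[0]]).as_matrix(); return o,np.array(o["eef_pos"]),R
def Rdown(yaw):
    x=np.array([np.cos(yaw),np.sin(yaw),0]);y=np.array([0,0,-1.]);return np.c_[x,y,np.cross(x,y)]
def go(pos,yawdeg):
    o,p,R=state(); yaw=np.radians(yawdeg)
    Rt=Rdown(yaw); s=R.T@(np.array(pos)-p)/.05; w=Ro.from_matrix(R.T@Rt).as_rotvec()/.12
    print("pos",p.round(4),"yaw",np.degrees(np.arctan2(R[1,0],R[0,0])).round(2),"tilt",R[2,[0,2]].round(4),"q",o["q"].round(2),"t",o["time_s"])
    print("shift(total, start tool axes)",s.round(2),"shift in final axes",(Rt.T@(np.array(pos)-p)/.05).round(2),"turn",w.round(2))
E
python3 - <<'E'
from h import *
o,p,R=state(); print(R.round(3)); c=CT("wrist"); cam=-c["R"].T@c["t"]; print("cam in tool",R.T@(cam-p)); print("cam axes in tool\n",(R.T@c["R"].T).round(3))
go([.5657,.3115,.25],36+90); go([.5657,.3115,.25],36-90)
c=CT("top")
q2=lambda L:np.array(L)/2.5+[280,90]-0.3
t,r=fit(c,[(.048,.02,.009),(.048,-.02,.009),(-.048,-.02,.009),(-.048,.02,.009)],q2([(176,388),(167,348),(258,330),(268,368)]),x0=(.49,-.29,1.5))
print("tmpl",t,np.degrees(t[2]),r.round(1).tolist())
E
```

```text
[[ 0.314 -0.     0.949]
 [-0.949  0.     0.314]
 [-0.    -1.    -0.   ]]
cam in tool [-0.00048293 -0.13222379  0.0682955 ]
cam axes in tool
 [[ 1.    -0.     0.002]
 [-0.002 -0.266  0.964]
 [ 0.    -0.964 -0.266]]
pos [ 0.1808 -0.5459  0.2423] yaw -71.68 tilt [-0. -0.] q [-1.46  0.18  1.61 -0.    1.35 -0.21] t 0.6
shift(total, start tool axes) [-13.86  -0.15  12.7 ] shift in final axes [  9.35  -0.15 -16.31] turn [ 0.   23.61  0.  ]
pos [ 0.1808 -0.5459  0.2423] yaw -71.68 tilt [-0. -0.] q [-1.46  0.18  1.61 -0.    1.35 -0.21] t 0.6
shift(total, start tool axes) [-13.86  -0.15  12.7 ] shift in final axes [-9.35 -0.15 16.31] turn [ 0.   -2.57 -0.  ]
tmpl [ 0.48943083 -0.29253525  1.79415021] 102.79723481180862 [[-0.1, -0.1], [-0.3, 0.2], [0.2, -0.2], [0.2, 0.2]]
```

{"name": "apply_moves", "arguments": {"plan": "-0.69 -0.06 0.63 0 0 0 1; -0.69 -0.06 0.63 0 0 0 1; -0.69 -0.06 0.63 0 0 0 1; -0.69 -0.06 0.63 0 0 0 1; -0.69 -0.06 0.63 0 0 0 1"}}

```text
time_s: 1.1
eef_pos: [0.2765, -0.3309, 0.2575]
eef_rot: [-0.573, 0.573, -0.414, 0.414]
wrist_force: [1.0, 0.0, 0.8]
opening: 1.004
```

{"name": "apply_moves", "arguments": {"plan": "-0.69 -0.06 0.63 0 0 0 1; -0.69 -0.06 0.63 0 0 0 1; -0.69 -0.06 0.63 0 0 0 1; -0.69 -0.06 0.63 0 0 0 1; -0.69 -0.06 0.63 0 0 0 1"}}

```text
time_s: 1.6
eef_pos: [0.3718, -0.1176, 0.2729]
eef_rot: [0.573, -0.573, 0.414, -0.415]
wrist_force: [0.9, -0.1, -0.4]
opening: 0.998
```

{"name": "apply_moves", "arguments": {"plan": "-0.69 -0.06 0.63 0 0 0 1; -0.69 -0.06 0.63 0 0 0 1; -0.69 -0.06 0.63 0 0 0 1; -0.69 -0.06 0.63 0 0 0 1; -0.69 -0.06 0.63 0 0 0 1"}}

```text
time_s: 2.1
eef_pos: [0.4672, 0.0961, 0.2878]
eef_rot: [0.573, -0.573, 0.414, -0.414]
wrist_force: [0.7, -0.6, 0.7]
opening: 1.0
```

```bash
python3 - <<'E'
from h import *
go([.55,.27,.30],-54)
E
```

```text
pos [0.4672 0.0961 0.2878] yaw -71.65 tilt [0.0005 0.001 ] q [-0.05 -0.08  1.79 -0.    1.43  1.2 ] t 2.1
shift(total, start tool axes) [-2.78 -0.24  2.67] shift in final axes [-1.84 -0.24  3.39] turn [-0.01 -2.57  0.01]
```

{"name": "apply_moves", "arguments": {"plan": "-0.56 -0.05 0.53 0 0 0 1; -0.56 -0.05 0.53 0 0 0 1; -0.56 -0.05 0.53 0 0 0 1; -0.56 -0.05 0.53 0 0 0 1; -0.56 -0.05 0.53 0 0 0 1"}}

```text
time_s: 2.6
eef_pos: [0.5489, 0.2702, 0.2999]
eef_rot: [0.573, -0.573, 0.414, -0.414]
wrist_force: [0.4, -1.5, -0.0]
opening: 1.005
```

{"name": "apply_moves", "arguments": {"plan": "0 0 0 0 -0.9 0 1; 0 0 0 0 -0.9 0 1; 0 0 0 0 -0.77 0 1; 0 0 0 0 0 0 1; 0 0 0 0 0 0 1"}}

```text
time_s: 3.1
eef_pos: [0.5484, 0.2685, 0.2998]
eef_rot: [0.63, -0.63, 0.322, -0.322]
wrist_force: [0.0, -0.6, -0.1]
opening: 1.003
```

```bash
cat > shot.py <<'E'
import sys
from h import *
n=sys.argv[1]
c=CT("wrist"); o,p,R=state(); im=ctrl.camera("wrist")
np.savez(f"pics/{n}.npz",c_K=c["intrinsics"],R=c["R"],t=c["t"],im=im)
cv2.imwrite(f"pics/{n}.png",cv2.resize(im[:,:,::-1],None,fx=1.5,fy=1.5,interpolation=cv2.INTER_CUBIC))
go(p,-54)
E
python3 shot.py w1
```

```text
pos [0.5484 0.2685 0.2998] yaw -54.14 tilt [-0.      0.0001] q [0.26 0.22 1.45 0.   1.48 1.21] t 3.15
shift(total, start tool axes) [-0. -0.  0.] shift in final axes [-0. -0.  0.] turn [-0.   -0.02 -0.  ]
```

View pics/w1.png

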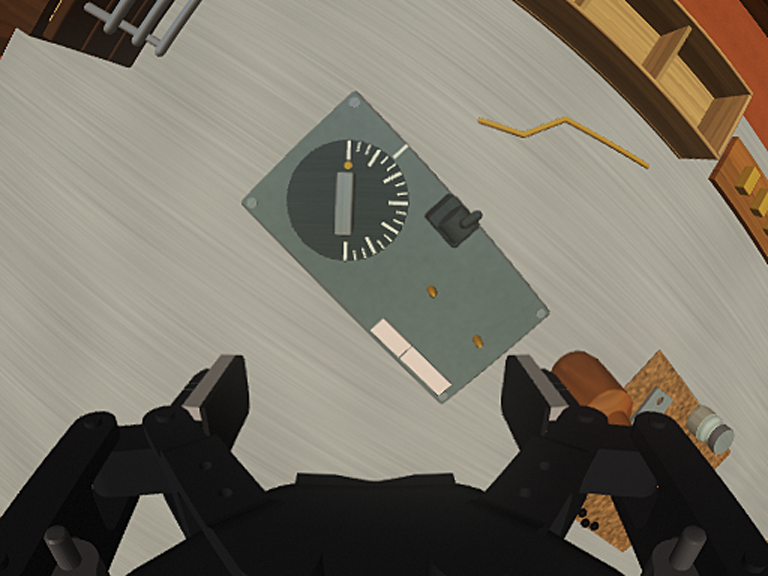

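```bash
python3 - <<'E'
import numpy as np,cv2
im=np.load("pics/w1.npz")["im"][:,:,::-1]
cv2.imwrite("pics/w1a.png",cv2.resize(im[50:185,155:305],None,fx=4,fy=4,interpolation=cv2.INTER_CUBIC))
cv2.imwrite("pics/w1b.png",cv2.resize(im[125:275,230:380],None,fx=4,fy=4,interpolation=cv2.INTER_CUBIC))
E
```

```text
(no output)
```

View pics/w1a.png

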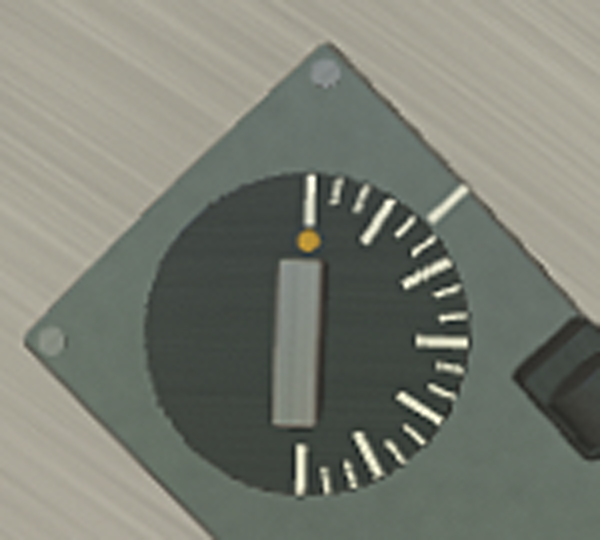

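View pics/w1b.png

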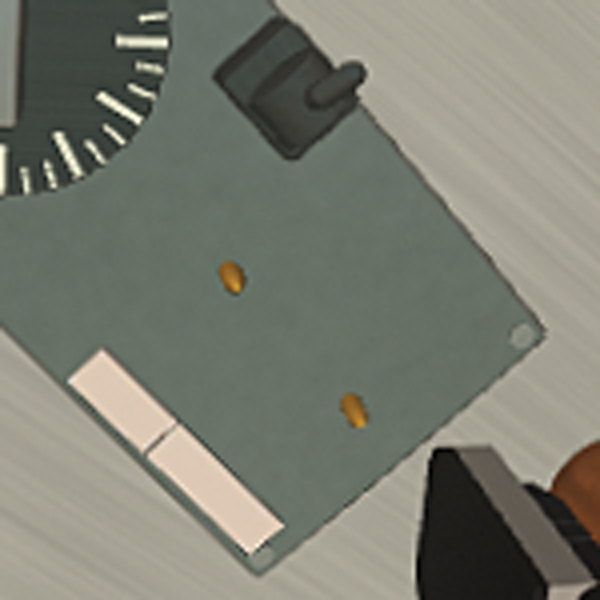

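```bash
python3 - <<'E'
from h import *
z=np.load("pics/w1.npz"); c=dict(intrinsics=z["c_K"],R=z["R"],t=z["t"])
A=lambda u,v:(155+u/4-.375,50+v/4-.375); B=lambda u,v:(230+u/4-.375,125+v/4-.375)
loc=[(.075,.145,.024),(-.075,.145,.024),(.075,-.145,.024),(-.075,-.145,.024),(0,-.04,.034),(0,-.11,.034),(0,.075,.034)]
px=[A(329,42),A(25,340),B(545,333),B(259,574),B(232,277),B(354,410),A(307,334)]
for s in (slice(0,4),slice(4,6),slice(0,7)):
    p,r=fit(c,loc[s],px[s],True,(.55,.24,-.19)); print(p,np.degrees(p[2]),r.round(2).tolist())
R2=lambda a:np.array([[np.cos(a),-np.sin(a)],[np.sin(a),np.cos(a)]])
d=p[:2]+R2(p[2])@[0,.075]; print("dial",d,"pinmid",p[:2]+R2(p[2])@[0,-.075])
dc=onz(c,A(307,334),.034,True); print("dial circle c",dc)
dd=lambda v:np.degrees(np.arctan2(v[1],v[0]))
a=onz(c,A(311,176),.034,True); b=onz(c,A(300,494),.034,True); i1=onz(c,A(430,220),.024,True);i2=onz(c,A(466,188),.024,True)
print("0-180 line",dd((a-b)[:2]),"idx",dd((i2-i1)[:2]),dd(i1[:2]-d),dd(i2[:2]-d), "mid",(a+b)/2)
e1=onz(c,A(301,260),.072,True);e2=onz(c,A(293,425),.072,True);print("bar",(e1+e2)/2,dd((e1-e2)[:2]),np.hypot(*(e1-e2)[:2]))
E
```

```text
[ 0.5523749   0.23780403 -0.19428657] -11.131800624966342 [[-0.07, -1.27], [-1.38, -0.06], [1.77, 0.31], [-0.08, 1.69]]
[ 0.55193991  0.23882222 -0.19346704] -11.084844665443732 [[-0.08, -0.09], [0.09, 0.11]]
[ 0.55230266  0.23811999 -0.19513354] -11.18032805983136 [[-0.19, -1.38], [-1.55, -0.23], [1.57, 0.31], [-0.34, 1.65], [0.43, 0.02], [0.5, 0.25], [-0.2, 0.09]]
dial [0.56684497 0.31169662] pinmid [0.53776034 0.16454336]
dial circle c [0.56709863 0.31155246 0.034     ]
0-180 line 33.39356084800643 idx -11.637086537732287 -11.301757910808403 -11.377380976220248 mid [0.56599572 0.31161182 0.034     ]
bar [0.56658768 0.31220816 0.072     ] 32.531323707541574 0.05046522572176551
```

```bash
python3 - <<'E'
from h import *
go([.5667,.3118,.052],-56.7); print(ctrl.tcp_to_tips)
E
```

```text
pos [0.5484 0.2685 0.2998] yaw -54.14 tilt [-0.      0.0001] q [0.26 0.22 1.45 0.   1.48 1.21] t 3.15
shift(total, start tool axes) [-0.49  4.96  0.8 ] shift in final axes [-0.52  4.96  0.78] turn [-0.    0.37 -0.  ]
0.011
```

Lateral and turn first, then the descent in stages.

{"name": "apply_moves", "arguments": {"plan": "-0.26 0.5 0.39 0 0.37 0 0.6; -0.26 0.5 0.39 0 0 0 0.6; 0 0.8 0 0 0 0 0.6; 0 0.8 0 0 0 0 0.6; 0 0.4 0 0 0 0 0.6"}}

```text
time_s: 3.65
eef_pos: [0.5635, 0.3114, 0.1455]
eef_rot: [-0.621, 0.624, -0.337, 0.334]
wrist_force: [-0.0, -1.6, 0.5]
opening: 0.599
```

```bash
python3 shot.py w2; python3 -c "
from h import *
go([.5667,.3118,.052],-56.7)"
```

```text
pos [0.5623 0.3108 0.1429] yaw -56.66 tilt [-0.0024 -0.009 ] q [ 0.32  0.43  1.5  -0.    1.22  1.31] t 3.7
shift(total, start tool axes) [ 0.   -0.05  0.03] shift in final axes [ 0.01 -0.05  0.03] turn [ 0.07 -0.39 -0.02]
pos [0.5623 0.3108 0.1429] yaw -56.66 tilt [-0.0024 -0.009 ] q [ 0.32  0.43  1.5  -0.    1.22  1.31] t 3.7
shift(total, start tool axes) [0.04 1.82 0.1 ] shift in final axes [0.03 1.82 0.08] turn [ 0.08  0.01 -0.02]
```

View pics/w2.png

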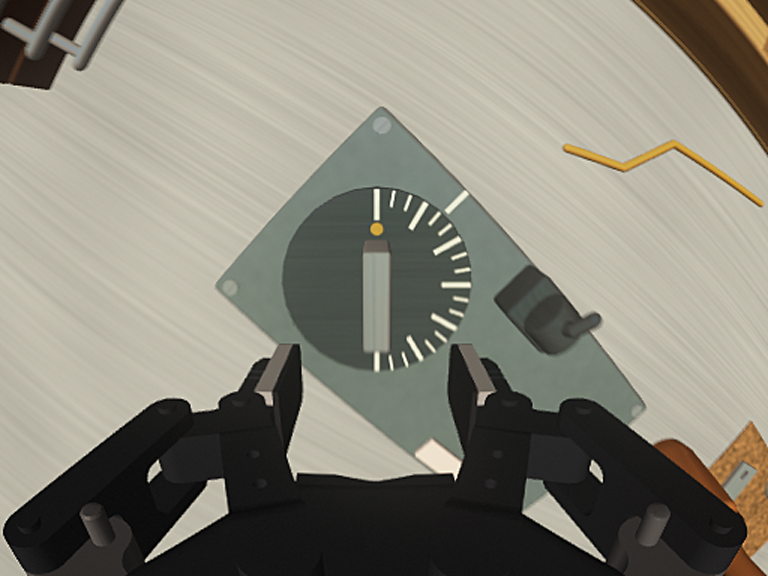

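{"name": "apply_moves", "arguments": {"plan": "0.02 0.6 0.05 0 0 0 0.6; 0.02 0.6 0.05 0 0 0 0.6; 0 0.4 0 0 0 0 0.6; 0 0.2 0 0 0 0 0.6; 0 0 0 0 0 0 0.6"}}

```text
time_s: 4.2
eef_pos: [0.5704, 0.3128, 0.059]
eef_rot: [-0.622, 0.623, -0.336, 0.335]
wrist_force: [0.1, -0.1, 0.3]
opening: 0.602
```

```bash
python3 -c "
from h import *
go([.5667,.3118,.052],-56.7)"
```

```text
pos [0.5704 0.3128 0.059 ] yaw -56.6 tilt [-0.0005 -0.0019] q [ 0.32  0.55  1.52 -0.    1.08  1.31] t 4.2
shift(total, start tool axes) [-0.02  0.14 -0.07] shift in final axes [-0.02  0.14 -0.07] turn [ 0.02  0.01 -0.  ]
```

{"name": "apply_moves", "arguments": {"plan": "-0.02 0.14 -0.07 0 0 0 0.6; 0 0 0 0 0 0 0.6; 0 0 0 0 0 0 0; 0 0 0 0 0 0 0; 0 0 0 0 0 0 0"}}

```text
time_s: 4.7
eef_pos: [0.5674, 0.3131, 0.0539]
eef_rot: [0.623, -0.622, 0.335, -0.335]
wrist_force: [-2.0, 3.4, 1.8]
opening: 0.151
```

{"name": "apply_moves", "arguments": {"plan": "0 0 0 0 0 0 0; 0 0 0 0 0 0 0; 0 0 0 0 0 0 0; 0 0 0 0 0 0 0; 0 0 0 0 0 0 0"}}

```text
time_s: 5.2
eef_pos: [0.5674, 0.3131, 0.0538]
eef_rot: [0.623, -0.622, 0.335, -0.335]
wrist_force: [-3.8, 3.0, 6.6]
opening: 0.155
```

```bash
python3 shot.py w3; python3 -c "
from h import *
go([.5667,.3118,.052],18.8)"
```

```text
pos [0.5674 0.3131 0.0538] yaw -56.53 tilt [-0.0008  0.0011] q [0.32 0.55 1.53 0.   1.06 1.31] t 5.25
shift(total, start tool axes) [0. 0. 0.] shift in final axes [0. 0. 0.] turn [-0.01 -0.37 -0.01]
pos [0.5674 0.3131 0.0538] yaw -56.53 tilt [-0.0008  0.0011] q [0.32 0.55 1.53 0.   1.06 1.31] t 5.25
shift(total, start tool axes) [ 0.01  0.04 -0.03] shift in final axes [-0.02  0.04 -0.02] turn [-1.000e-02 -1.096e+01  0.000e+00]
```

View pics/w3.png

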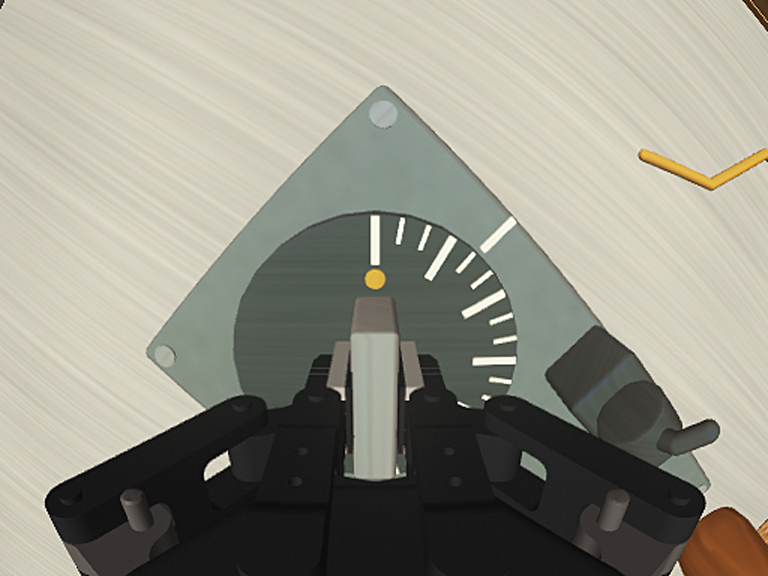

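{"name": "apply_moves", "arguments": {"plan": "0 0 0 0 -0.4 0 0; 0 0 0 0 -0.7 0 0; 0 0 0 0 -0.7 0 0; 0 0 0 0 -0.7 0 0; 0 0 0 0 -0.7 0 0"}}

```text
time_s: 5.75
eef_pos: [0.5668, 0.3137, 0.0538]
eef_rot: [0.676, -0.675, 0.209, -0.208]
wrist_force: [-7.2, 6.0, 6.9]
opening: 0.148
```

{"name": "apply_moves", "arguments": {"plan": "0 0 0 0 -0.7 0 0; 0 0 0 0 -0.7 0 0; 0 0 0 0 -0.7 0 0; 0 0 0 0 -0.7 0 0; 0 0 0 0 -0.7 0 0"}}

```text
time_s: 6.25
eef_pos: [0.5658, 0.3142, 0.0538]
eef_rot: [0.705, -0.703, 0.064, -0.062]
wrist_force: [-10.6, 7.4, 10.6]
opening: 0.152
```

{"name": "apply_moves", "arguments": {"plan": "0 0 0 0 -0.7 0 0; 0 0 0 0 -0.7 0 0; 0 0 0 0 -0.7 0 0; 0 0 0 0 -0.7 0 0; 0 0 0 0 -0.7 0 0"}}

```text
time_s: 6.75
eef_pos: [0.5647, 0.3141, 0.0538]
eef_rot: [0.703, -0.701, -0.084, 0.087]
wrist_force: [-14.8, 5.4, 13.5]
opening: 0.155
```

```bash
python3 -c "
from h import *
print(state()[0]['wrist_force'],state()[0]['torque'])
go([.5667,.3118,.052],18.8)"
```

```text
[-14.78506391   5.37628712  13.47691594] [ 0.90418029  1.89651289 -0.18593443]
pos [0.5647 0.3141 0.0538] yaw 13.82 tilt [-0.0041  0.003 ] q [0.32 0.55 1.53 0.   1.07 0.08] t 6.75
shift(total, start tool axes) [ 0.03  0.04 -0.06] shift in final axes [ 0.02  0.04 -0.06] turn [-0.03 -0.72 -0.03]
```

{"name": "apply_moves", "arguments": {"plan": "0.03 0 -0.05 0 -0.4 0 0; 0 0 0 0 -0.32 0 0; 0 0 0 0 0 0 0; 0 0 0 0 0 0 0; 0 0 0 0 0 0 0"}}

```text
time_s: 7.25
eef_pos: [0.5646, 0.314, 0.0538]
eef_rot: [0.7, -0.696, -0.112, 0.117]
wrist_force: [-22.4, 11.7, 15.9]
opening: 0.155
```

```bash
python3 shot.py w4; python3 -c "
from h import *
print(state()[0]['wrist_force'],state()[0]['torque'])
go([.5667,.3118,.052],18.8)"
```

```text
pos [0.5645 0.314  0.0538] yaw 18.65 tilt [-0.0065  0.0063] q [ 0.32  0.55  1.53  0.01  1.07 -0.01] t 7.3
shift(total, start tool axes) [ 0. -0. -0.] shift in final axes [ 0. -0.  0.] turn [-1.000e-02  1.057e+01 -8.000e-02]
[-22.39339402  12.68543067  16.80026993] [1.82580164 2.86850671 0.03299177]
pos [0.5645 0.314  0.0538] yaw 18.65 tilt [-0.0065  0.0063] q [ 0.32  0.55  1.53  0.01  1.07 -0.01] t 7.3
shift(total, start tool axes) [ 0.03  0.04 -0.06] shift in final axes [ 0.03  0.04 -0.06] turn [-0.05 -0.02 -0.05]
```

View pics/w4.png

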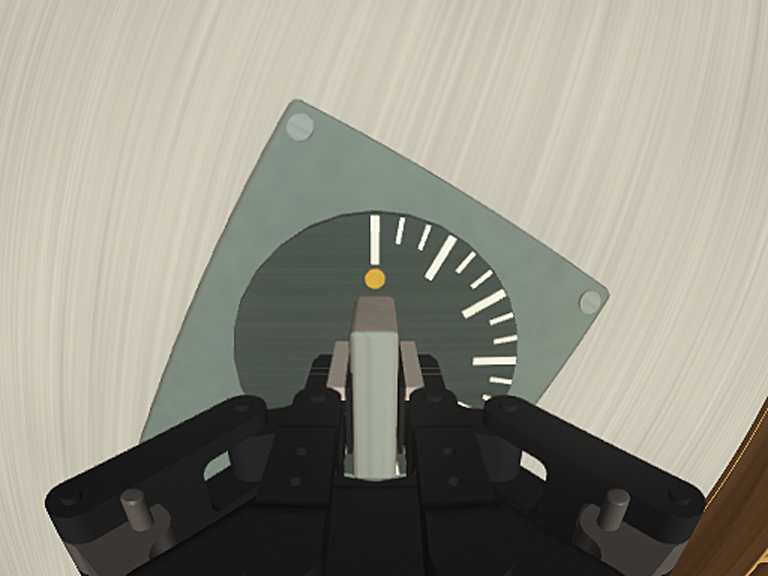

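{"name": "apply_moves", "arguments": {"plan": "-0.03 0 0.03 0 0 0 0; -0.02 0 0.03 0 0 0 0; 0 0 0 0 0 0 0; 0 0 0 0 0 0 0; 0 0 0 0 0 0 0"}}

```text
time_s: 7.8
eef_pos: [0.5645, 0.3141, 0.0538]
eef_rot: [0.699, -0.697, -0.114, 0.115]
wrist_force: [-10.0, 6.3, 9.4]
opening: 0.156
```

```bash
python3 -c "
from h import *
print(state()[0]['wrist_force'],state()[0]['torque'])
go([.5667,.3118,.052],18.8)"
```

```text
[-9.99283549  6.29776172  9.35959963] [0.98637893 1.33448106 0.09084614]
pos [0.5645 0.3141 0.0538] yaw 18.59 tilt [-0.0016  0.0029] q [ 0.32  0.55  1.53  0.    1.06 -0.  ] t 7.8
shift(total, start tool axes) [ 0.03  0.04 -0.06] shift in final axes [ 0.03  0.04 -0.06] turn [-0.02 -0.03 -0.01]
```

{"name": "apply_moves", "arguments": {"plan": "-0.03 -0.02 0.04 0 0 0 0; -0.01 -0.01 0.01 0 -0.03 0 0; 0 0 0 0 0 0 0; 0 0 0 0 0 0 0.3; 0 0 0 0 0 0 0.5"}}

```text
time_s: 8.3
eef_pos: [0.5636, 0.3134, 0.0542]
eef_rot: [-0.697, 0.698, 0.115, -0.115]
wrist_force: [0.2, 0.4, 0.1]
opening: 0.456
```

{"name": "apply_moves", "arguments": {"plan": "0 0 0 0 0 0 0.6; 0 -0.4 0 0 0 0 0.6; 0 -0.8 0 0 0 0 0.6; 0 -0.9 0 0 0 0 0.6; 0 -0.9 0 0 0 0 0.6"}}

```text
time_s: 8.8
eef_pos: [0.5631, 0.3134, 0.2057]
eef_rot: [-0.698, 0.698, 0.115, -0.115]
wrist_force: [1.1, 0.0, 0.4]
opening: 0.604
```

{"name": "apply_moves", "arguments": {"plan": "0 -0.9 0 0 0 0 1; 0 -0.7 0 0 0 0 1; 0 -0.3 0 0 0 0 1; 0 0 0 0 0 0 1; 0 0 0 0 0 0 1"}}

```text
time_s: 9.3
eef_pos: [0.5629, 0.3135, 0.2974]
eef_rot: [-0.698, 0.698, 0.114, -0.116]
wrist_force: [0.6, 1.2, -0.8]
opening: 0.999
```

```bash
python3 shot.py w5
```

```text
pos [0.5625 0.3133 0.2964] yaw 18.73 tilt [-0.0042 -0.    ] q [ 0.32  0.3   1.36 -0.    1.49 -0.  ] t 9.35
shift(total, start tool axes) [ 0.01 -0.02  0.  ] shift in final axes [ 0.   -0.02  0.01] turn [ 0.02 10.58 -0.03]
```

View pics/w5.png

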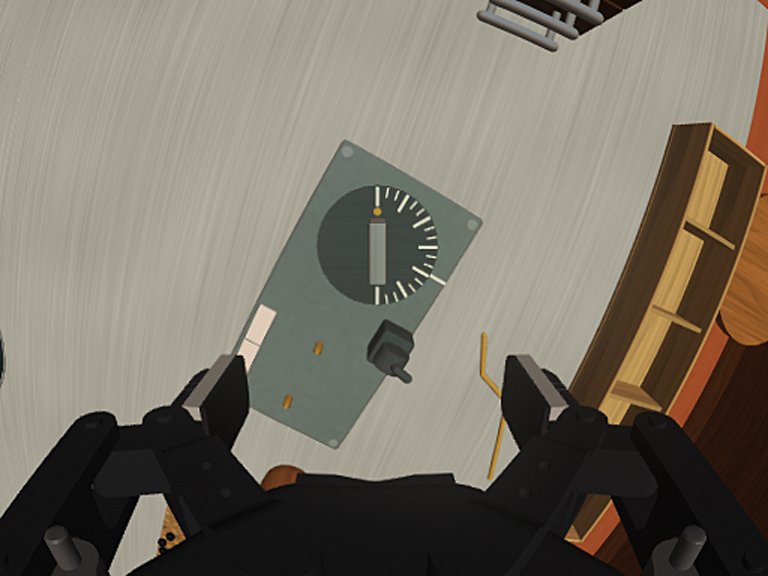

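```bash
python3 - <<'E'
import numpy as np,cv2
im=np.load("pics/w5.npz")["im"][:,:,::-1]
cv2.imwrite("pics/w5a.png",cv2.resize(im[85:215,195:330],None,fx=4.4,fy=4.4,interpolation=cv2.INTER_CUBIC))
cv2.imwrite("pics/w5b.png",cv2.resize(im[180:300,150:270],None,fx=5,fy=5,interpolation=cv2.INTER_CUBIC))
E
```

```text
(no output)
```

View pics/w5a.png

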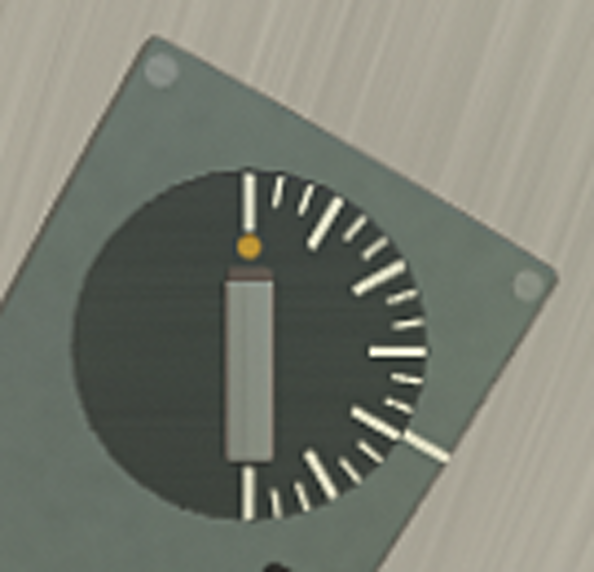

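View pics/w5b.png

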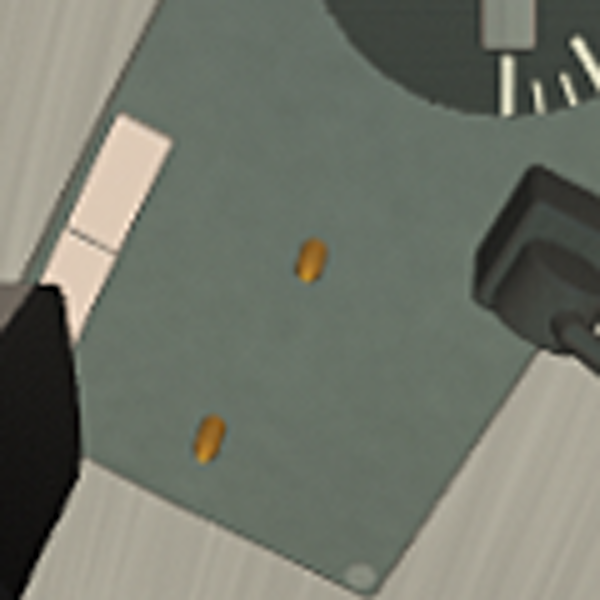

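```bash
python3 - <<'E'
from h import *
z=np.load("pics/w5.npz"); c=dict(intrinsics=z["c_K"],R=z["R"],t=z["t"])
A=lambda u,v:(195+(u+.5)/4.4-.5,85+(v+.5)/4.4-.5); B=lambda u,v:(150+(u+.5)/5-.5,180+(v+.5)/5-.5)
loc=[(.075,.145,.024),(-.075,.145,.024),(.075,-.145,.024),(0,-.04,.034),(0,-.11,.034)]
px=[A(558,275),A(153,36),B(373,598),B(312,261),B(210,438)]
for s in (slice(0,3),slice(3,5),slice(0,5)):
    p,r=fit(c,loc[s],px[s],True,(.55,.24,-.19)); print(p,np.degrees(p[2]),r.round(2).tolist())
# ellipse from circle: threshold-free fit of dial centre using 5 rim pts
dd=lambda v:np.degrees(np.arctan2(v[1],v[0]))
on=lambda u,v,h:onz(c,A(u,v),h,True)[:2]
rim=np.array([on(*q,.034) for q in [(72,347),(249,169),(426,348),(248,521),(125,222),(124,470)]])
f=least_squares(lambda x:np.hypot(*(rim-x[:2]).T)-x[2],[.565,.312,.055]); d=f.x; print("dial",d,f.fun)
d=d[:2]
a=on(249,174,.034);b=on(248,519,.034);i1=on(404,435,.024);i2=on(448,460,.024);m1=on(354,411,.034);m2=on(397,437,.034)
print("0-180",dd(a-b),"idx",dd(i2-i1),dd(i1-d),dd(i2-d),"120mark",dd(m1-d),dd(m2-d),dd(m2-m1))
print("from dialc zero",dd(a-d))
e1=onz(c,A(250,281),.072,True);e2=onz(c,A(250,461),.072,True);print("bar",(e1+e2)/2,dd((e1-e2)[:2]))
E
```

```text
[ 0.5513812   0.23773559 -0.19448973] -11.143440633955876 [[1.11, 0.2], [-0.84, -0.84], [-0.28, 1.08]]
[ 0.55196038  0.239132   -0.1965899 ] -11.263771599976506 [[0.03, -0.06], [-0.04, 0.07]]
[ 0.55153851  0.23823119 -0.19448999] -11.14345548597264 [[1.34, -0.09], [-0.61, -1.15], [-0.11, 0.89], [-0.36, 0.42], [-0.3, 0.52]]
dial [0.56614398 0.31185844 0.05484133] [-1.60530988e-04  5.08811292e-04 -3.20689198e-04  2.11577170e-04
 -3.21093011e-04  8.19247349e-05]
0-180 108.62817289488194 idx -10.72070288448738 -11.826030918756244 -11.576481344759227 120mark -11.867904206275108 -12.036863129691252 -12.435813539121863
from dialc zero 108.89081337943146
bar [0.56610219 0.31223354 0.072     ] 108.80888301354175
```

```bash
python3 - <<'E'
from h import *
go([.46,-.2925,.30],12.8)
E
```

```text
pos [0.5625 0.3133 0.2964] yaw 18.73 tilt [-0.0042 -0.    ] q [ 0.32  0.3   1.36 -0.    1.49 -0.  ] t 9.35
shift(total, start tool axes) [ -5.83  -0.05 -10.82] shift in final axes [ -4.68  -0.07 -11.36] turn [ 0.    0.86 -0.04]
```

{"name": "apply_moves", "arguments": {"plan": "-0.39 0 -0.72 0 0 0 1; -0.39 0 -0.72 0 0 0 1; -0.39 0 -0.72 0 0 0 1; -0.39 0 -0.72 0 0 0 1; -0.39 0 -0.72 0 0 0 1"}}

```text
time_s: 9.85
eef_pos: [0.5273, 0.1106, 0.2964]
eef_rot: [0.698, -0.697, -0.114, 0.117]
wrist_force: [0.6, -0.5, -0.7]
opening: 0.995
```

{"name": "apply_moves", "arguments": {"plan": "-0.39 0 -0.72 0 0 0 1; -0.39 0 -0.72 0 0 0 1; -0.39 0 -0.72 0 0 0 1; -0.39 0 -0.72 0 0 0 1; -0.39 0 -0.72 0 0 0 1"}}

```text
time_s: 10.35
eef_pos: [0.4929, -0.0909, 0.2966]
eef_rot: [0.699, -0.697, -0.114, 0.116]
wrist_force: [1.4, 0.6, -0.6]
opening: 0.995
```

{"name": "apply_moves", "arguments": {"plan": "-0.39 0 -0.72 0 0 0 1; -0.39 0 -0.72 0 0 0 1; -0.39 0 -0.72 0 0 0 1; -0.39 0 -0.72 0 0 0 1; -0.39 0 -0.72 0 0 0 1"}}

```text
time_s: 10.85
eef_pos: [0.4586, -0.2924, 0.2965]
eef_rot: [0.699, -0.696, -0.114, 0.116]
wrist_force: [0.9, -0.0, 0.3]
opening: 0.996
```

{"name": "apply_moves", "arguments": {"plan": "0 0 0 0 0.86 0 1; 0 0 0 0 0 0 1; 0 0 0 0 0 0 1; 0 0 0 0 0 0 1; 0 0 0 0 0 0 1"}}

```text
time_s: 11.35
eef_pos: [0.4601, -0.2906, 0.299]
eef_rot: [0.703, -0.702, -0.08, 0.08]
wrist_force: [-0.5, 0.3, 0.1]
opening: 1.0
```

```bash
python3 shot.py w6
```

```text
pos [ 0.4602 -0.2907  0.2992] yaw 12.94 tilt [-0.0001  0.0002] q [-0.78  0.07  1.62  0.    1.46 -1.01] t 11.4
shift(total, start tool axes) [-0.  0.  0.] shift in final axes [-0.  0.  0.] turn [-0.    9.74 -0.  ]
```

View pics/w6.png

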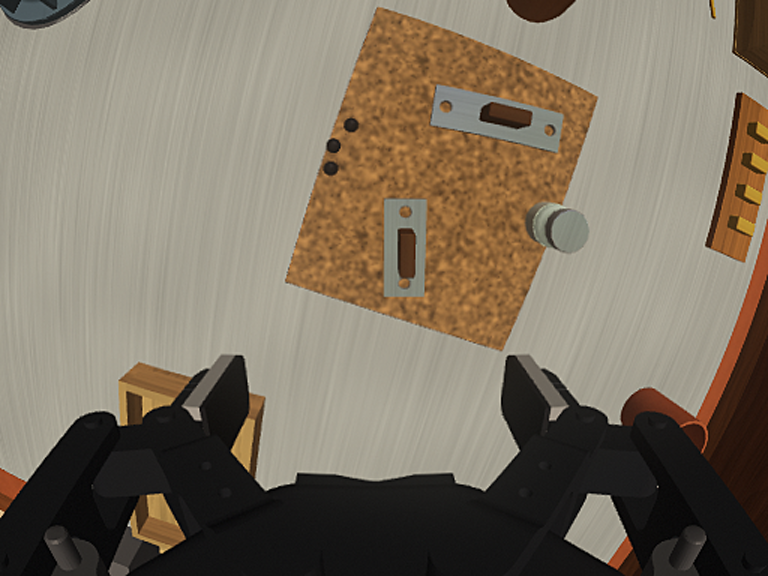

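```bash
python3 - <<'E'
import numpy as np,cv2
im=np.load("pics/w6.npz")["im"][:,:,::-1]
cv2.imwrite("pics/w6a.png",cv2.resize(im[125:205,230:310],None,fx=7,fy=7,interpolation=cv2.INTER_CUBIC))
E
```

```text
(no output)
```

View pics/w6a.png

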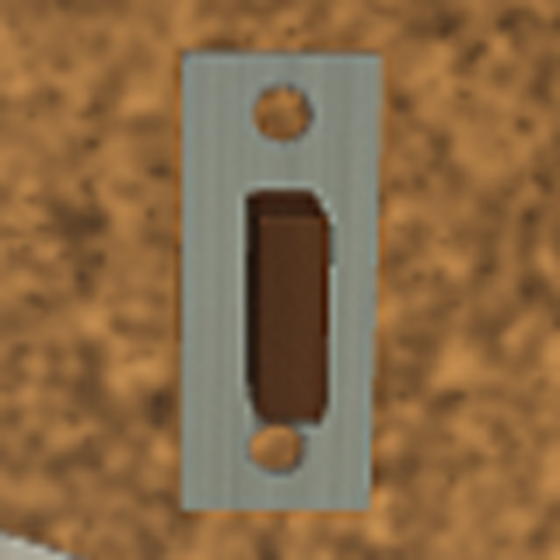

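```bash
python3 - <<'E'
from h import *
z=np.load("pics/w6.npz"); c=dict(intrinsics=z["c_K"],R=z["R"],t=z["t"])
A=lambda u,v:(230+(u+.5)/7-.5,125+(v+.5)/7-.5)
p,r=fit(c,[(.048,.02,.009),(.048,-.02,.009),(-.048,-.02,.009),(-.048,.02,.009)],[A(181,53),A(383,54),A(371,508),A(182,510)],True,(.49,-.29,1.79))
print(p,np.degrees(p[2]),r.round(2).tolist())
h=onz(c,A(283,113),.009,True);print(h, p[:2]+.035*np.array([np.cos(p[2]),np.sin(p[2])]))
go([p[0],p[1],.027],np.degrees(p[2])-90)
E
```

```text
[ 0.49111372 -0.29259767  1.79982423] 103.1223321336746 [[0.33, -0.02], [-0.38, 0.02], [-0.03, 0.09], [0.08, -0.11]]
[ 0.48325056 -0.25770113  0.009     ] [ 0.48316764 -0.25851161]
pos [ 0.4602 -0.2907  0.2992] yaw 12.94 tilt [-0.0001  0.0002] q [-0.78  0.07  1.62  0.    1.46 -1.01] t 11.4
shift(total, start tool axes) [ 0.6   5.44 -0.18] shift in final axes [ 0.59  5.44 -0.18] turn [-0.   -0.03 -0.  ]
```

{"name": "apply_moves", "arguments": {"plan": "0.3 0.5 -0.09 0 -0.03 0 0.6; 0.3 0.8 -0.09 0 0 0 0.6; 0 0.9 0 0 0 0 0.6; 0 0.9 0 0 0 0 0.6; 0 0.5 0 0 0 0 0.6"}}

```text
time_s: 11.9
eef_pos: [0.4898, -0.2915, 0.1154]
eef_rot: [0.704, -0.701, -0.08, 0.082]
wrist_force: [0.5, 0.4, -0.4]
opening: 0.601
```

```bash
python3 shot.py w7; python3 -c "
from h import *
go([.4911,-.2926,.027],13.1)"
```

```text
pos [ 0.4882 -0.2903  0.1122] yaw 13.11 tilt [-0.0056  0.0082] q [-0.75  0.32  1.72  0.    1.11 -0.97] t 11.95
shift(total, start tool axes) [ 0.02 -0.06 -0.03] shift in final axes [ 0.04 -0.06  0.01] turn [-0.03  9.76 -0.08]
pos [ 0.4882 -0.2903  0.1122] yaw 13.11 tilt [-0.0056  0.0082] q [-0.75  0.32  1.72  0.    1.11 -0.97] t 11.95
shift(total, start tool axes) [ 0.05  1.7  -0.07] shift in final axes [ 0.05  1.7  -0.06] turn [-0.07  0.   -0.05]
```

View pics/w7.png

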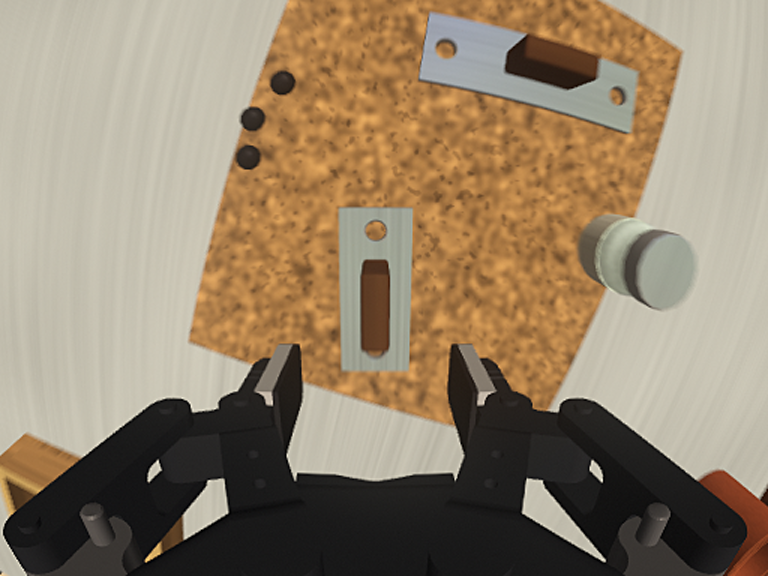

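{"name": "apply_moves", "arguments": {"plan": "0.03 0.5 -0.05 0 0 0 0.6; 0.03 0.5 -0.03 0 0 0 0.6; 0 0.4 0 0 0 0 0.6; 0 0.15 0 0 0 0 0.6; 0 0 0 0 0 0 0.6"}}

```text
time_s: 12.45
eef_pos: [0.4949, -0.2964, 0.0416]
eef_rot: [0.703, -0.702, -0.08, 0.081]
wrist_force: [0.7, -0.5, 0.4]
opening: 0.604
```

```bash
python3 -c "
from h import *
go([.4911,-.2926,.027],13.1)"
```

```text
pos [ 0.4949 -0.2964  0.0416] yaw 13.07 tilt [-0.0007  0.001 ] q [-0.75  0.44  1.73  0.    0.98 -0.97] t 12.45
shift(total, start tool axes) [-0.06  0.29  0.09] shift in final axes [-0.06  0.29  0.09] turn [-0.01 -0.   -0.01]
```

{"name": "apply_moves", "arguments": {"plan": "-0.06 0.14 0.09 0 0 0 0.6; 0 0.13 0 0 0 0 0.6; 0 0 0 0 0 0 0.6; 0 0 0 0 0 0 0.3; 0 0 0 0 0 0 0"}}

```text
time_s: 12.95
eef_pos: [0.4914, -0.2934, 0.0287]
eef_rot: [-0.702, 0.703, 0.08, -0.08]
wrist_force: [-0.1, 0.4, 0.3]
opening: 0.273
```

{"name": "apply_moves", "arguments": {"plan": "0 0 0 0 0 0 0; 0 0 0 0 0 0 0; 0 0 0 0 0 0 0; 0 0 0 0 0 0 0; 0 0 0 0 0 0 0"}}

```text
time_s: 13.45
eef_pos: [0.4915, -0.2935, 0.0288]
eef_rot: [-0.702, 0.703, 0.08, -0.08]
wrist_force: [-0.1, -0.1, 4.8]
opening: 0.154
```

```bash
python3 shot.py w8
```

```text
pos [ 0.4915 -0.2935  0.0289] yaw 13.03 tilt [ 0.0006 -0.0009] q [-0.75  0.45  1.74 -0.    0.94 -0.97] t 13.5
shift(total, start tool axes) [-0.  0.  0.] shift in final axes [-0.  0. -0.] turn [0.   9.75 0.01]
```

View pics/w8.png

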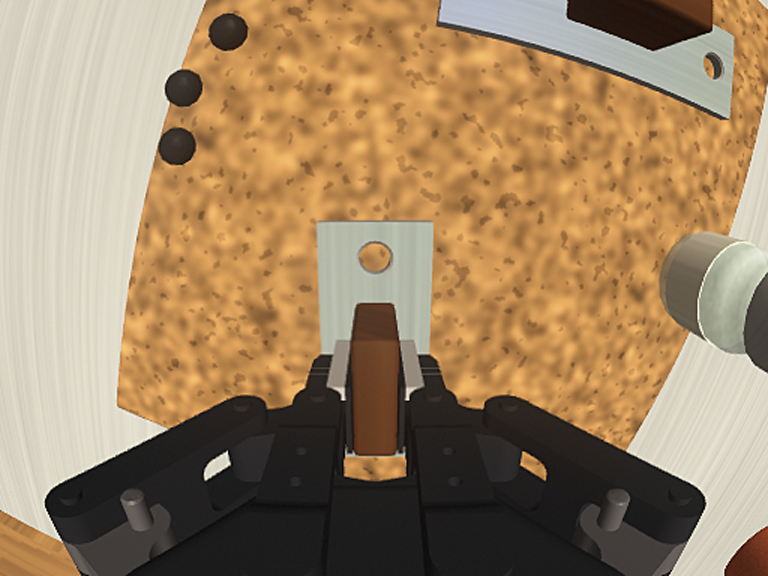

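{"name": "apply_moves", "arguments": {"plan": "0 -0.2 0 0 0 0 0; 0 -0.5 0 0 0 0 0; 0 -0.8 0 0 0 0 0; 0 -0.9 0 0 0 0 0; 0 -0.9 0 0 0 0 0"}}

```text
time_s: 14.0
eef_pos: [0.4903, -0.2924, 0.1944]
eef_rot: [0.703, -0.702, -0.08, 0.081]
wrist_force: [0.6, 0.0, -2.0]
opening: 0.15
```

{"name": "apply_moves", "arguments": {"plan": "0 -0.9 0 0 0 0 0; 0 -0.7 0 0 0 0 0; 0 -0.4 0 0 0 0 0; 0 0 0 0 0 0 0; 0 0 0 0 0 0 0"}}

```text
time_s: 14.5
eef_pos: [0.4906, -0.2927, 0.2924]
eef_rot: [0.703, -0.702, -0.08, 0.08]
wrist_force: [-0.4, 0.7, -2.4]
opening: 0.155
```

```bash
python3 shot.py w9; python3 - <<'E'
from h import *
z=np.load("pics/w8.npz"); c=dict(intrinsics=z["c_K"],R=z["R"],t=z["t"])
h=onz(c,(250-.17,171.3-.17),.009,True)
print("hole world",h)
yaw=np.radians(13.03); R=Rdown(yaw); print("hole in tool",R.T@(h-[.4915,-.2935,.0289]))
print(state()[0]['wrist_force'])
go([.5374,.1654,.30],-11.2)
E
```

```text
pos [ 0.4903 -0.2924  0.2913] yaw 13.03 tilt [-0.0018  0.0027] q [-0.75  0.14  1.56  0.    1.45 -0.97] t 14.55
shift(total, start tool axes) [ 0.01 -0.02 -0.01] shift in final axes [ 0.01 -0.02  0.  ] turn [-0.01  9.75 -0.03]
hole world [ 0.48420827 -0.25718269  0.009     ]
hole in tool [0.00108416 0.0199     0.03702622]
[ 0.90915576  0.04915725 -2.74493474]
pos [ 0.4903 -0.2924  0.2913] yaw 13.03 tilt [-0.0018  0.0027] q [-0.75  0.14  1.56  0.    1.45 -0.97] t 14.55
shift(total, start tool axes) [ 2.98 -0.16  8.71] shift in final axes [-0.85 -0.17  9.16] turn [-0.02  3.52 -0.02]
```

View pics/w9.png

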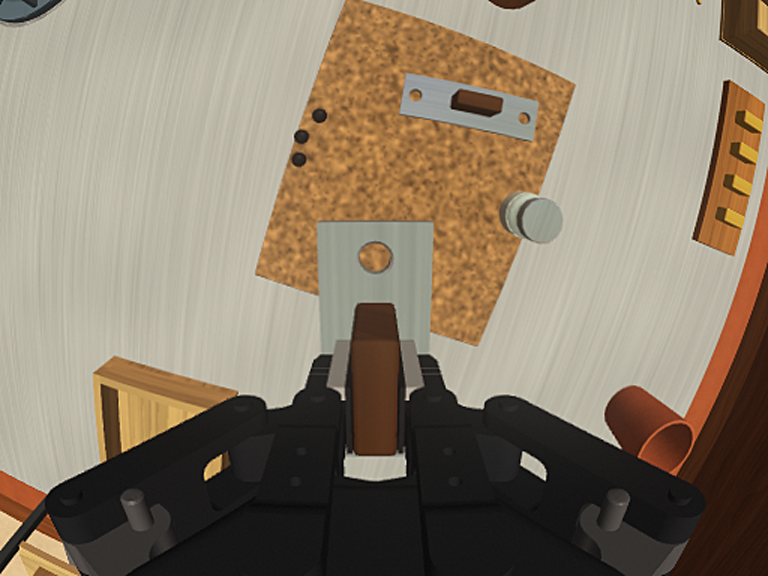

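{"name": "apply_moves", "arguments": {"plan": "0.1 -0.2 0.3 0 0 0 0; 0.22 -0.2 0.7 0 0 0 0; 0.24 0 0.76 0 0 0 0; 0.24 0 0.76 0 0 0 0; 0.24 0 0.76 0 0 0 0"}}

```text
time_s: 15.05
eef_pos: [0.504, -0.1191, 0.3122]
eef_rot: [0.703, -0.702, -0.08, 0.081]
wrist_force: [1.2, 0.6, -1.7]
opening: 0.153
```

{"name": "apply_moves", "arguments": {"plan": "0.24 0 0.76 0 0 0 0; 0.24 0 0.76 0 0 0 0; 0.24 0 0.76 0 0 0 0; 0.24 0 0.76 0 0 0 0; 0.24 0 0.74 0 0 0 0"}}

```text
time_s: 15.55
eef_pos: [0.5194, 0.0786, 0.3122]
eef_rot: [0.703, -0.702, -0.08, 0.081]
wrist_force: [0.3, 0.0, -1.8]
opening: 0.155
```

{"name": "apply_moves", "arguments": {"plan": "0 0 0 0 0.9 0 0; 0 0 0 0 0.9 0 0; 0 0 0 0 0.9 0 0; 0 0 0 0 0.82 0 0; 0 0 0 0 0 0 0"}}

```text
time_s: 16.05
eef_pos: [0.5196, 0.0769, 0.3122]
eef_rot: [0.704, -0.704, 0.07, -0.068]
wrist_force: [-0.6, 0.3, -1.6]
opening: 0.152
```

```bash
python3 -c "
from h import *
go([.520,.077,.30],-11.2)"
```

```text
pos [0.5196 0.0769 0.3122] yaw -11.19 tilt [-0.0026  0.    ] q [-0.08  0.02  1.64  0.    1.48  0.12] t 16.05
shift(total, start tool axes) [0.01 0.24 0.  ] shift in final axes [0.01 0.24 0.  ] turn [-0.    0.   -0.02]
```

Now a settled look.

{"name": "apply_moves", "arguments": {"plan": "0 0.2 0 0 0 0 0; 0 0 0 0 0 0 0; 0 0 0 0 0 0 0; 0 0 0 0 0 0 0; 0 0 0 0 0 0 0"}}

```text
time_s: 16.55
eef_pos: [0.5207, 0.076, 0.3035]
eef_rot: [0.704, -0.704, 0.069, -0.069]
wrist_force: [0.5, 0.4, -1.6]
opening: 0.156
```

```bash
python3 shot.py w10; python3 - <<'E'
import numpy as np,cv2
im=np.load("pics/w10.npz")["im"][:,:,::-1]
cv2.imwrite("pics/w10a.png",cv2.resize(im[80:200,190:310],None,fx=5,fy=5,interpolation=cv2.INTER_CUBIC))
E
```

```text
pos [0.5207 0.076  0.3035] yaw -11.16 tilt [0.0004 0.0001] q [-0.08  0.02  1.65  0.    1.46  0.11] t 16.6
shift(total, start tool axes) [-0.  0.  0.] shift in final axes [-0.  0.  0.] turn [-0.    6.23  0.  ]
```

View pics/w10.png

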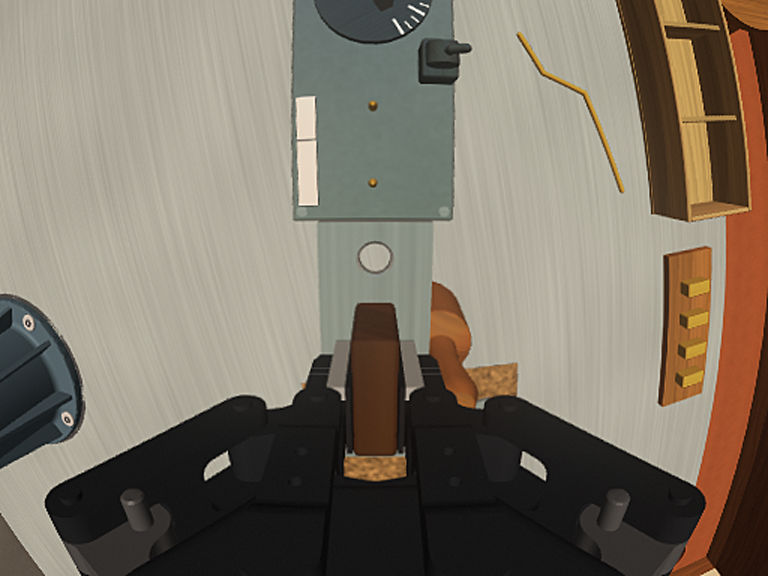

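View pics/w10a.png

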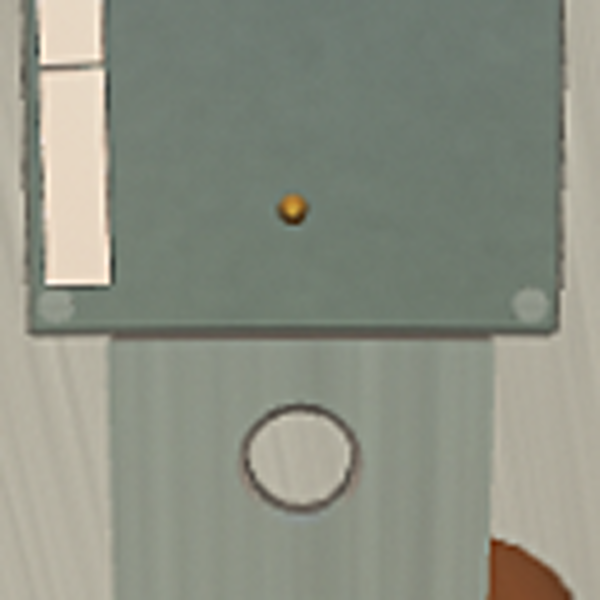

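```bash
python3 - <<'E'
from h import *
z=np.load("pics/w10.npz"); c=dict(intrinsics=z["c_K"],R=z["R"],t=z["t"]); im=z["im"]
hsv=cv2.cvtColor(im,cv2.COLOR_RGB2HSV)
m=((hsv[:,:,1]>110)&(hsv[:,:,0]>8)&(hsv[:,:,0]<35)).astype(np.uint8); m[:, :220]=0;m[:,280:]=0;m[150:]=0
n,l,st,ce=cv2.connectedComponentsWithStats(m); print([(s.tolist(),q) for s,q in zip(st[1:],ce[1:])])
ce=ce[1:]; ce=ce[[s[4]>8 for s in st[1:]]]
ce=ce[np.argsort(ce[:,1])]
P=[onz(c,q,.035,True) for q in ce]; print(P)
d=P[0]-P[1]; print("sep",np.hypot(*d[:2]),"jig y dir",np.degrees(np.arctan2(d[1],d[0]))-90)
o=np.array([.5207,.076,.3035]);R=Rdown(np.radians(-11.16))
mid=(P[0]+P[1])/2; print("mid in tool",R.T@(mid-o))
# hole in this picture, plate top .0199 below TCP
h=onz(c,(190+(300+.5)/5-.5,80+(458+.5)/5-.5),.3035-.0199,True); hh=R.T@(h-o);print("hole tool",hh)
E
```

```text
[([246, 67, 5, 7, 28], array([248.14285714,  69.92857143])), ([246, 119, 5, 6, 26], array([248. , 121.5]))]
[array([0.54400514, 0.19891931, 0.035     ]), array([0.53028347, 0.1303937 , 0.035     ])]
sep 0.06988593056388546 jig y dir -11.323239813708767
mid in tool [-0.00102607  0.2685      0.09016284]
hole tool [0.00080265 0.0199     0.03740822]
```

```bash
python3 - <<'E'
from h import *
for n in range(2):
    c=CT("wrist"); o,p,R=state(); print(p, R.T@(-c["R"].T@c["t"]-p), (R.T@c["R"].T).round(4).tolist(), R.round(4).tolist())
z=np.load("pics/w10.npz"); R0=Rdown(np.radians(-11.16)); p=np.array([.5207,.076,.3035]); print(R0.T@(-z["R"].T@z["t"]-p),(R0.T@z["R"].T).round(4).tolist())
E
```

```text
[0.52072143 0.07595291 0.30350802] [ 0.00069469 -0.13221733  0.06819226] [[1.0, -0.0001, 0.0008], [-0.0008, -0.2671, 0.9637], [0.0001, -0.9637, -0.2671]] [[0.9811, 0.0004, 0.1936], [-0.1936, -0.0, 0.9811], [0.0004, -1.0, 0.0001]]
[0.52072143 0.07595291 0.30350802] [ 0.00069469 -0.13221733  0.06819226] [[1.0, -0.0001, 0.0008], [-0.0008, -0.2671, 0.9637], [0.0001, -0.9637, -0.2671]] [[0.9811, 0.0004, 0.1936], [-0.1936, -0.0, 0.9811], [0.0004, -1.0, 0.0001]]
[ 0.00067026 -0.13219141  0.06814495] [[1.0, -0.0001, 0.0011], [-0.0011, -0.267, 0.9637], [0.0002, -0.9637, -0.267]]
```

{"name": "apply_moves", "arguments": {"plan": "-0.04 0 0.4 0 0.02 0 0; 0 0 0.6 0 0 0 0; 0 0 0.5 0 0 0 0; 0 0 0.26 0 0 0 0; 0 0.4 0 0 0 0 0"}}

```text
time_s: 17.1
eef_pos: [0.5377, 0.1643, 0.2861]
eef_rot: [0.704, -0.703, 0.067, -0.071]
wrist_force: [0.5, -0.3, -1.3]
opening: 0.154
```

{"name": "apply_moves", "arguments": {"plan": "0 0.8 0 0 0 0 0; 0 0.8 0 0 0 0 0; 0 0.8 0 0 0 0 0; 0 0.6 0 0 0 0 0; 0 0.4 0 0 0 0 0"}}

```text
time_s: 17.6
eef_pos: [0.5344, 0.1621, 0.1106]
eef_rot: [-0.703, 0.704, -0.071, 0.068]
wrist_force: [0.3, -0.3, -0.8]
opening: 0.151
```

{"name": "apply_moves", "arguments": {"plan": "0 0.3 0 0 0 0 0; 0 0.2 0 0 0 0 0; 0 0 0 0 0 0 0; 0 0 0 0 0 0 0; 0 0 0 0 0 0 0"}}

```text
time_s: 18.1
eef_pos: [0.5369, 0.1628, 0.0897]
eef_rot: [0.704, -0.704, 0.069, -0.071]
wrist_force: [0.4, 0.5, -1.3]
opening: 0.155
```

```bash
python3 shot.py w11; python3 - <<'E'
from h import *
im=np.load("pics/w11.npz")["im"][:,:,::-1]
cv2.imwrite("pics/w11a.png",cv2.resize(im[130:230,200:300],None,fx=6,fy=6,interpolation=cv2.INTER_CUBIC))
R=Rdown(np.radians(-11.16)); t=np.array([.5207,.076,.3035])+R@[-.002,.2175,.088]; print("target",t)
go(t,-11.3)
E
```

```text
pos [0.5368 0.1628 0.0896] yaw -11.31 tilt [0.0023 0.0007] q [ 0.08  0.33  1.76 -0.    1.05  0.28] t 18.15
shift(total, start tool axes) [ 0. -0.  0.] shift in final axes [ 0. -0.  0.] turn [-0.01  6.21  0.02]
target [0.53577017 0.16272306 0.086     ]
pos [0.5368 0.1628 0.0896] yaw -11.31 tilt [0.0023 0.0007] q [ 0.08  0.33  1.76 -0.    1.05  0.28] t 18.15
shift(total, start tool axes) [-0.02  0.07 -0.01] shift in final axes [-0.02  0.07 -0.01] turn [-0.01 -0.    0.02]
```

View pics/w11.png

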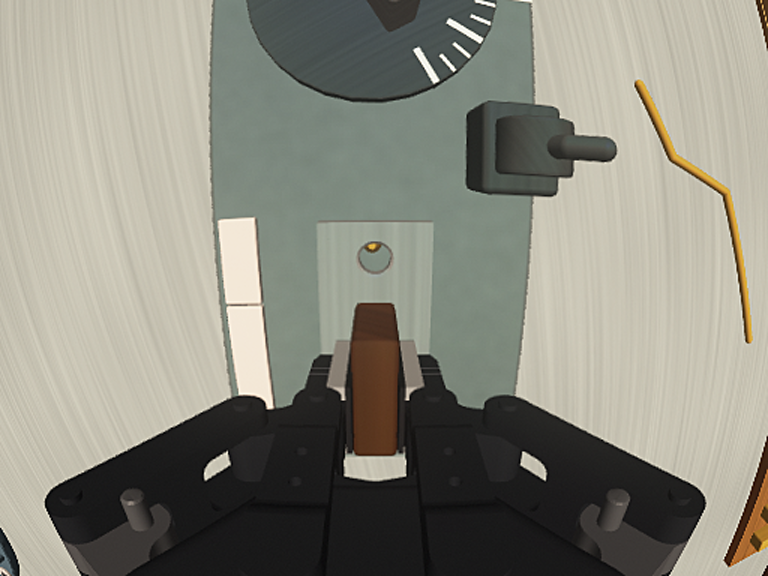

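View pics/w11a.png

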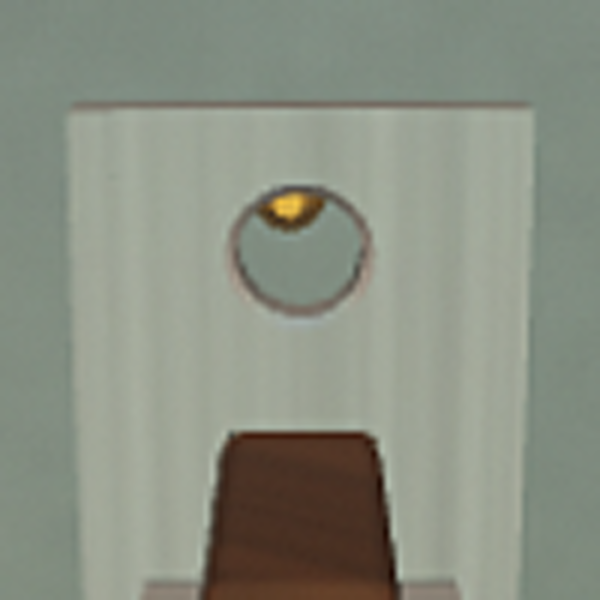

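```bash
python3 - <<'E'
from h import *
z=np.load("pics/w11.npz"); c=dict(intrinsics=z["c_K"],R=z["R"],t=z["t"])
o,p,R=state()
A=lambda u,v:(200+(u+.5)/6-.5,130+(v+.5)/6-.5)
h=R.T@(onz(c,A(300,250),p[2]-.0199,True)-p); 
for zz,v in((.044,205),(.038,208)): print("pin",R.T@(onz(c,A(291,v),zz,True)-p))
print("hole",h)
E
```

```text
pin [-2.93176069e-05  4.56399929e-02  3.68405160e-02]
pin [-5.68499829e-05  5.16390476e-02  3.54646076e-02]
hole [0.000866   0.01992648 0.03739451]
```

{"name": "apply_moves", "arguments": {"plan": "-0.02 0.1 -0.01 0 0 0 0; 0 0.1 0 0 0 0 0; 0 0.08 0 0 0 0 0; 0 0.04 0 0 0 0 0; 0 0 0 0 0 0 0"}}

```text
time_s: 18.65
eef_pos: [0.5343, 0.1624, 0.0717]
eef_rot: [-0.704, 0.704, -0.07, 0.069]
wrist_force: [0.1, 0.7, -1.9]
opening: 0.155
```

```bash
python3 shot.py w12; python3 - <<'E'
from h import *
im=np.load("pics/w12.npz")["im"][:,:,::-1]
cv2.imwrite("pics/w12a.png",cv2.resize(im[130:230,200:300],None,fx=6,fy=6,interpolation=cv2.INTER_CUBIC))
E
```

```text
pos [0.5346 0.1624 0.072 ] yaw -11.31 tilt [-0.0005 -0.0002] q [ 0.08  0.36  1.77 -0.    1.02  0.28] t 18.7
shift(total, start tool axes) [-0.01  0.01 -0.  ] shift in final axes [-0.    0.01 -0.  ] turn [ 0.    6.21 -0.  ]
```

View pics/w12a.png

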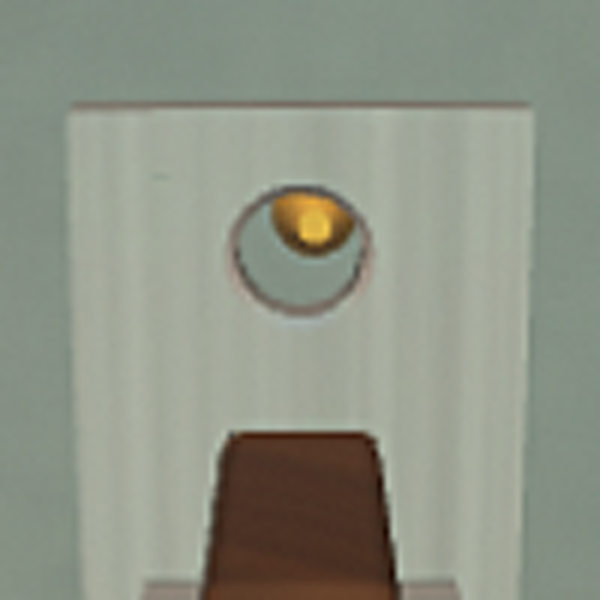

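{"name": "apply_moves", "arguments": {"plan": "0.02 0 0 0 0 0 0; 0 0 0 0 0 0 0; 0 0 0 0 0 0 0; 0 0 0 0 0 0 0; 0 0 0 0 0 0 0"}}

```text
time_s: 19.2
eef_pos: [0.5358, 0.1622, 0.0723]
eef_rot: [0.704, -0.704, 0.07, -0.07]
wrist_force: [-0.3, -0.1, -1.6]
opening: 0.155
```

```bash
python3 shot.py w13; python3 - <<'E'
from h import *
im=np.load("pics/w13.npz")["im"][:,:,::-1]
cv2.imwrite("pics/w13a.png",cv2.resize(im[130:230,200:300],None,fx=6,fy=6,interpolation=cv2.INTER_CUBIC))
z=np.load("pics/w13.npz"); c=dict(intrinsics=z["c_K"],R=z["R"],t=z["t"])
o,p,R=state()
A=lambda u,v:(200+(u+.5)/6-.5,130+(v+.5)/6-.5)
h=R.T@(onz(c,A(300,250),p[2]-.0199,True)-p); 
print("hole",h)
for v in (222,226,230): print("pin top",v,R.T@(onz(c,A(300,v),.044,True)-p))
E
```

```text
pos [0.5358 0.1622 0.0723] yaw -11.31 tilt [0.0001 0.    ] q [ 0.08  0.36  1.76 -0.    1.02  0.28] t 19.25
shift(total, start tool axes) [-0.  0.  0.] shift in final axes [-0.  0. -0.] turn [-0.    6.21  0.  ]
hole [0.00076021 0.01990085 0.03740981]
pin top 222 [0.00076425 0.0283481  0.03831604]
pin top 226 [0.00076427 0.0283481  0.0379434 ]
pin top 230 [0.0007643  0.02834809 0.03757045]
```

View pics/w13a.png

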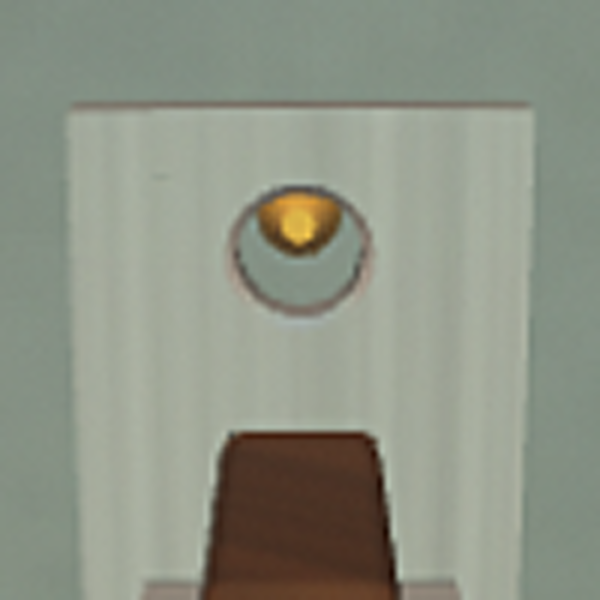

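{"name": "apply_moves", "arguments": {"plan": "0 0.04 0.01 0 0 0 0; 0 0.06 0 0 0 0 0; 0 0.06 0 0 0 0 0; 0 0.04 0 0 0 0 0; 0 0 0 0 0 0 0"}}

```text
time_s: 19.75
eef_pos: [0.5355, 0.1626, 0.0617]
eef_rot: [-0.704, 0.704, -0.07, 0.069]
wrist_force: [-0.4, -0.6, -2.3]
opening: 0.152
```

```bash
python3 shot.py w14; python3 - <<'E'
from h import *
im=np.load("pics/w14.npz")["im"][:,:,::-1]
cv2.imwrite("pics/w14a.png",cv2.resize(im[130:230,200:300],None,fx=6,fy=6,interpolation=cv2.INTER_CUBIC))
print(state()[0]['wrist_force'],state()[0]['torque'])
E
```

```text
pos [0.5356 0.1627 0.062 ] yaw -11.31 tilt [-0.0006 -0.0001] q [0.08 0.38 1.77 0.   1.   0.28] t 19.8
shift(total, start tool axes) [-0.  0. -0.] shift in final axes [-0.  0. -0.] turn [ 0.    6.21 -0.  ]
[ 0.14489802  0.74168464 -2.35364967] [ 0.00942438  0.01045313 -0.01208375]
```

View pics/w14a.png

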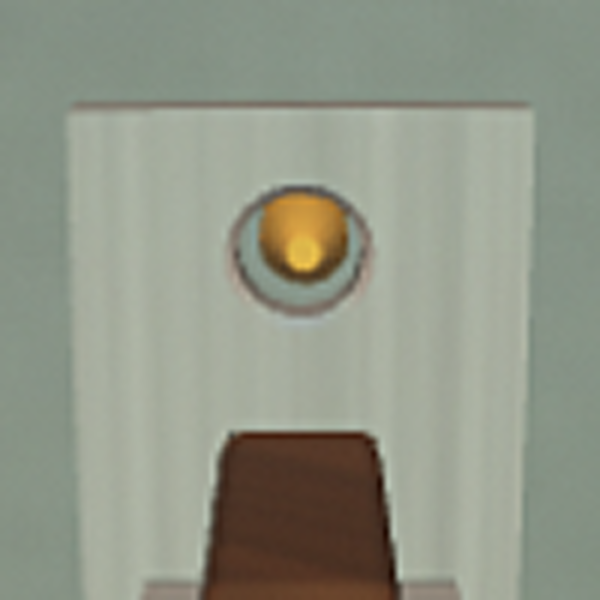

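{"name": "apply_moves", "arguments": {"plan": "0 0.06 0 0 0 0 0; 0 0.06 0 0 0 0 0; 0 0.05 0 0 0 0 0; 0 0.03 0 0 0 0 0; 0 0 0 0 0 0 0"}}

```text
time_s: 20.3
eef_pos: [0.5356, 0.1627, 0.0519]
eef_rot: [-0.704, 0.704, -0.07, 0.069]
wrist_force: [-0.7, -0.9, -2.3]
opening: 0.151
```

```bash
python3 -c "
from h import *
print(state()[0]['wrist_force'],state()[0]['torque']); go([.5356,.1627,.0498],-11.31)"
```

```text
[-0.71481583 -0.90743014 -2.31121141] [-0.03400932 -0.01285273  0.00087219]
pos [0.5356 0.1627 0.0519] yaw -11.31 tilt [-0.0006 -0.0001] q [0.08 0.39 1.77 0.   0.98 0.28] t 20.3
shift(total, start tool axes) [0.   0.04 0.  ] shift in final axes [0.   0.04 0.  ] turn [ 0.   -0.   -0.01]
```

{"name": "apply_moves", "arguments": {"plan": "0 0.02 0 0 0 0 0; 0 0.02 0 0 0 0 0; 0 0.01 0 0 0 0 0; 0 0 0 0 0 0 0; 0 0 0 0 0 0 0"}}

```text
time_s: 20.8
eef_pos: [0.5359, 0.1627, 0.0499]
eef_rot: [0.704, -0.704, 0.07, -0.07]
wrist_force: [-0.3, -0.6, -1.1]
opening: 0.153
```

```bash
python3 -c "
from h import *
print(state()[0]['wrist_force'],state()[0]['torque']); go([.5356,.1627,.0498],-11.31)"
```

```text
[-0.32655155 -0.56045103 -1.09298048] [0.08513538 0.03981394 0.01278627]
pos [0.5359 0.1627 0.0499] yaw -11.31 tilt [0.0002 0.0001] q [0.08 0.4  1.77 0.   0.97 0.28] t 20.8
shift(total, start tool axes) [-0.01  0.   -0.  ] shift in final axes [-0.01  0.   -0.  ] turn [-0.  0.  0.]
```

{"name": "apply_moves", "arguments": {"plan": "0 0.01 0 0 0 0 0; 0 0 0 0 0 0 0; 0 0 0 0 0 0 0.3; 0 0 0 0 0 0 0.45; 0 0 0 0 0 0 0.45"}}

```text
time_s: 21.3
eef_pos: [0.536, 0.1627, 0.0492]
eef_rot: [0.704, -0.704, 0.07, -0.07]
wrist_force: [0.4, -0.4, 0.2]
opening: 0.448
```

{"name": "apply_moves", "arguments": {"plan": "0 0 0 0 0 0 0.45; 0 -0.2 0 0 0 0 0.45; 0 -0.5 0 0 0 0 0.45; 0 -0.8 0 0 0 0 0.45; 0 -0.9 0 0 0 0 0.45"}}

```text
time_s: 21.8
eef_pos: [0.5348, 0.1626, 0.1701]
eef_rot: [-0.704, 0.704, -0.071, 0.069]
wrist_force: [2.0, -0.1, 0.3]
opening: 0.452
```

{"name": "apply_moves", "arguments": {"plan": "0 -0.9 0 0 0 0 0.45; 0 -0.9 0 0 0 0 0.45; 0 -0.9 -0.4 0 0 0 0.45; 0 -0.3 -0.6 0 0 0 0.45; 0 0 -0.4 0 0 0 0.45"}}

```text
time_s: 22.3
eef_pos: [0.5233, 0.093, 0.3243]
eef_rot: [0.704, -0.704, 0.067, -0.072]
wrist_force: [-0.3, 0.4, -1.0]
opening: 0.451
```

```bash
python3 shot.py w15; python3 - <<'E'
from h import *
for n in("top","scene"):
    im=ctrl.camera(n); cv2.imwrite(f"pics/{n}1.png",im[:,:,::-1])
E
```

```text
pos [0.5224 0.0908 0.3223] yaw -11.39 tilt [ 0.0048 -0.0013] q [-0.05  0.02  1.62 -0.    1.5   0.15] t 22.35
shift(total, start tool axes) [ 0.01 -0.04  0.05] shift in final axes [-0.02 -0.04  0.04] turn [-0.    6.2   0.04]
```

View pics/w15.png

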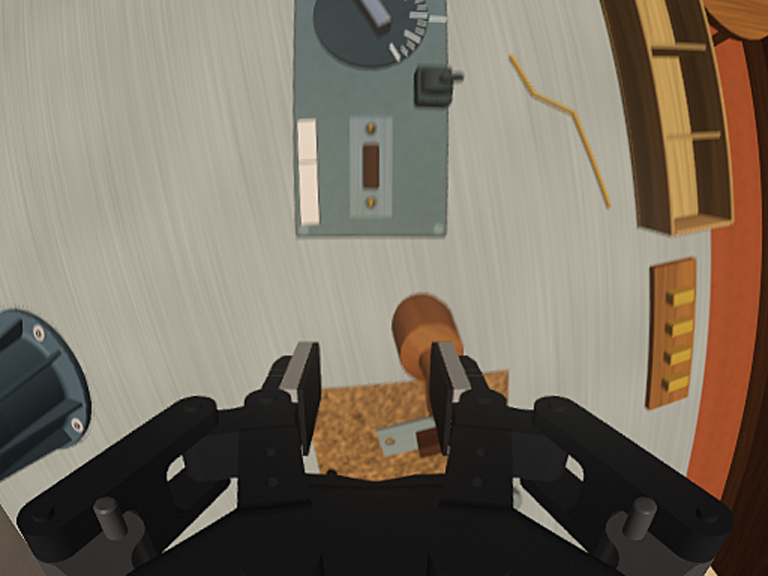

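View pics/scene1.png

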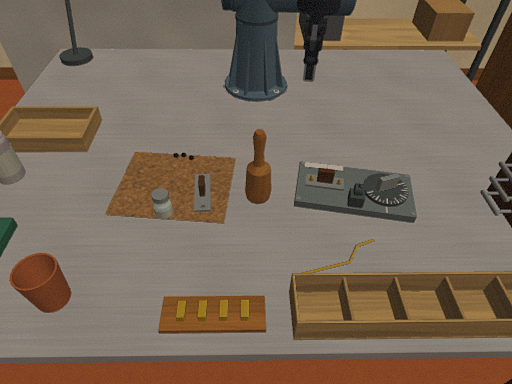

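```bash
python3 - <<'E'
import numpy as np,cv2
im=np.load("pics/w15.npz")["im"][:,:,::-1]
a=cv2.resize(im[0:80,190:310],None,fx=5,fy=5,interpolation=cv2.INTER_CUBIC);b=cv2.resize(im[70:150,215:280],None,fx=5,fy=5,interpolation=cv2.INTER_CUBIC)
o=np.zeros((400,600+b.shape[1],3),np.uint8);o[:400,:600]=a;o[:b.shape[0],600:]=b
cv2.imwrite("pics/w15a.png",cv2.resize(o,(790,int(400*790/o.shape[1]))))
t=cv2.imread("pics/top1.png");cv2.imwrite("pics/top1a.png",cv2.resize(t[150:260,80:410],(792,264),interpolation=cv2.INTER_CUBIC))
E
```

```text
(no output)
```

View pics/w15a.png

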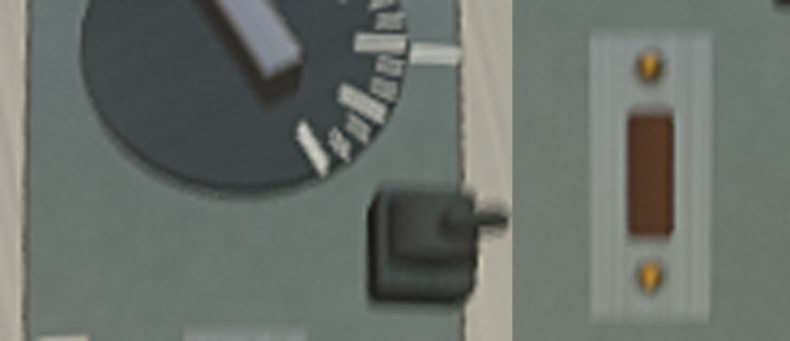

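View pics/top1a.png

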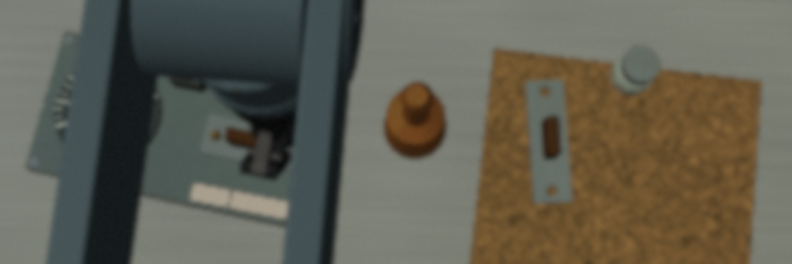

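```bash
python3 - <<'E'
from h import *
z=np.load("pics/w15.npz"); c=dict(intrinsics=z["c_K"],R=z["R"],t=z["t"])
s=(600+325)/790
A=lambda u,v:(190+(u*s+.5)/5-.5,(v*s+.5)/5-.5)
on=lambda u,v,h:onz(c,A(u,v),h,True)[:2]
dd=lambda v:np.degrees(np.arctan2(v[1],v[0]))
d=np.array([.5664,.3119])
i1,i2=on(412,53,.024),on(460,55,.024);m1,m2=on(355,42,.034),on(405,44,.034)
print(i1,m2,"idx",dd(i1-d),dd(i2-d),"mark",dd(m1-d),dd(m2-d))
E
```

```text
[0.62199659 0.29866597] [0.61839282 0.29911023] idx -13.38932863034856 -12.705452874778201 mark -14.970434767362365 -13.81985438567181
```

{"name": "apply_moves", "arguments": {"plan": "0 0 0.8 0 0 0 0.45; 0 0 0.9 0 0 0 0.45; 0 0 0.9 0 0 0 0.45; 0 0 0.5 0 0 0 0.45; 0 0 0 0 0 0 0.45"}}

```text
time_s: 22.95
eef_pos: [0.5518, 0.2501, 0.3184]
eef_rot: [0.704, -0.704, 0.069, -0.067]
wrist_force: [-0.1, -1.0, -0.0]
opening: 0.453
```

{"name": "apply_moves", "arguments": {"plan": "0 0 0 0 0 0 0.45; 0 0 0 0 0 0 0.45; 0 0 0 0 0 0 0.45; 0 0 0 0 0 0 0.45; 0 0 0 0 0 0 0.45"}}

```text
time_s: 23.45
eef_pos: [0.5527, 0.2454, 0.3195]
eef_rot: [0.704, -0.704, 0.07, -0.07]
wrist_force: [0.1, -0.4, -0.4]
opening: 0.452
```

```bash
python3 shot.py w16; python3 - <<'E'
import numpy as np,cv2
im=np.load("pics/w16.npz")["im"][:,:,::-1]
cv2.imwrite("pics/w16a.png",cv2.resize(im[50:200,180:330],None,fx=4,fy=4,interpolation=cv2.INTER_CUBIC))
E
```

```text
pos [0.5526 0.2455 0.3195] yaw -11.36 tilt [0.0002 0.0001] q [ 0.22  0.19  1.44 -0.    1.51  0.42] t 23.5
shift(total, start tool axes) [ 0. -0. -0.] shift in final axes [ 0. -0. -0.] turn [-0.   6.2  0. ]
```

View pics/w16a.png

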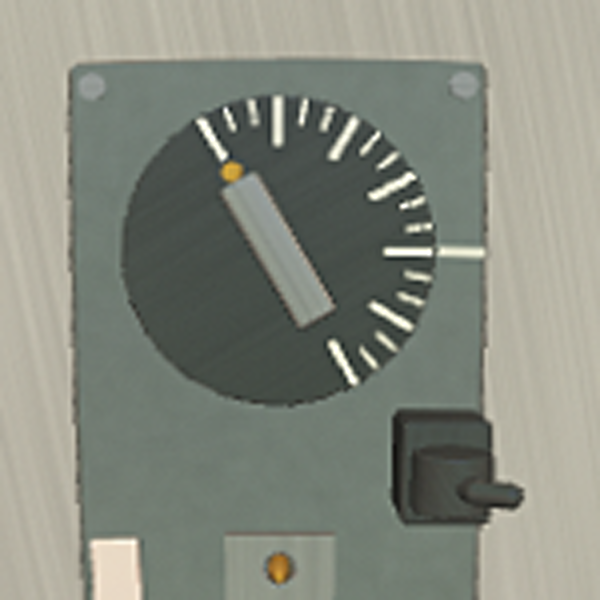

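The 120 line, at (385–432, 252), runs straight into the index line, at (437–484, 252). The robot is clear of everything, so I'm handing in.

```bash
python3 -c "
from bench import ctrl
print(ctrl.hand_in())"
```

```text
the job is handed in; nothing more can be done
None
```

I turned the dial from about 45 degrees to 120, then hung the short template on both pins, let go and moved the hand clear. I handed the job in at about 23.5 s of the 70 s; no verdict is reported.

- **Dial:** In the last overhead wrist picture the 120 line runs straight into the index line. The measurement taken right after turning gave 119.7 to 119.9 degrees. A later oblique view near the picture's edge put the 120 line 0.4 to 2.3 degrees off the index line. I put that down to the viewing angle, and the overhead picture did not bear it out.
- **Template:** Both pins showed through their holes while it was lowered and again after release. I let go with the underside within about 1 mm of the jig's base, and it looked flat in the wrist and scene pictures. I did not measure its flatness separately.
- **Forces:** Sideways force rose to about 26 N (about 31 N total at the wrist) while turning the dial, because the grip was slightly off its axis. I eased it off before releasing; 120 N is the wrist limit. Lowering and releasing the template stayed at about 3 N or less.
- **Other pieces:** The long template, mallet, pot, buttons, key and rod all look to be where they started.

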